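# Set a knocked-over repair bench to rights

## Robot

A 6-joint arm with a two-finger parallel gripper is mounted at the origin on the work surface. World frame = base frame: x ahead of the robot, y to its left, z up, the work surface at z = 0. Lengths are in m, angles in rad, forces in N, time in s.
With the tool pointing down it reaches from about 0.35 to 0.725 m from the base axis. Payload 6 kg.
Tool frame: the origin (TCP) lies between the finger pads; the fingertips stand 14 mm ahead of it and the grasp point (between the pads) lies 5 mm behind it (robot.tip_extent is the distance from the TCP to the fingertips, in m); z points along the fingers, y is the line along which they close (so a half turn about z gives the same grasp; the last joint's range is limited). The gripper opens to 85 mm and grips with 20 to 120 N. Pads are 22 mm wide; open, the fingers measure 114 mm over their backs; the gripper's body (76 mm by 85 mm) begins 54 mm behind the grasp point. The pads swing forward as they close: fully open they stand 13 mm farther back than shut.
Start: joints at [-0.974, 0.04, 0.085, 0, -1.615, -0.334], TCP at [0.156, -0.579, 0.245] pointing down, gripper open.
Joint ranges: [-2.56, 2.56], [-1.29, 2.01], [-1.08, 1.49], [-3.29, 1.98], [-2.81, -0.18], [-2.99, 2.99]. Speed limits (rad/s): [2.57, 2.57, 3.01, 3.14, 3.14, 3.14].

## Interface

Orientations are given as [roll, pitch, yaw] about the fixed x, y, z axes, in that order (R = Rz(yaw) Ry(pitch) Rx(roll)).
In Python, from station import robot, optics, spotter gives the robot as it stands.
- The arm moves only by the shell command python3 -m inch 'ROWS' [FORCE]. ROWS is JSON, a list of rows, each a list of 5 numbers: the opening, from 0 (shut) to 1 (fully open), then the shift along the tool's x, y, z in mm, then the turn about the tool's z in rad. In form: [[fingers, dx, dy, dz, turn], ...]. A call has 1 to 10 rows; each row shifts and turns the commanded pose from where the row before left it, along the tool's axes as they then stand; what a row does not reach is not made up. A row lasts 1/12 s, in which the tool goes at most 41.7 mm and 7.16 degrees, less where a joint would pass 70% of its speed; a pose out of reach is approached as far as the arm can. A call is refused whole if a number of a shift passes 41.7 or a number of a turn 0.125, either way. A call with a gripper value outside its range is refused whole. The fingers move at their own pace and stop on an object; FORCE is the grip in N (left out, the last holds). Time passes only in rows, so rows that do not move let the fingers close. It gives the time, the measured TCP pose, the force, the opening and the grip force at its end, in the units of the state.
- robot.sense(): the state, without advancing time (a new reading comes with each control period).
- optics.get_image(name): name is "scene" or "top" or "wrist"; returns (picture, depth): 420x560x3 uint8, red, green, blue; 420x560 float32, m along the optical axis (not along the pixel's ray), 0 where there is no reading.
- optics.camera_model(name): a dict with "camera_matrix" (3x3 intrinsics, pixels), "dist" ([k1, k2, p1, p2, k3] as OpenCV has them; the pictures are not rectified), "extrinsics" (4x4, takes a point from camera to world coordinates). Camera axes: x right, y down, z forward; pixel columns grow to the right and rows downward; lengths in m; the calibration is good to about 2 mm. A picture is of the moment at which its call begins: read the wrist's pose just before it. camera_model takes no time and is no camera call; for the wrist camera it gives the pose at the moment of the call.
- robot.hand_in(): hands the job in; it is judged then, once.
Trained networks look in the newest picture that a camera, given by its name, has taken for a name from the list of things; names that differ only in an ending like _2 or _b are one class to them, and where a whole thing is asked for, a point or a joint stands for the part that bears it (a point fixed in the world has none). Each returns a list of dicts, best first, with "p" (0 to 1); they miss things now and then, are a little off and sometimes report something else, mostly with a low value. They report only what shows in the picture. A call takes as long as a camera call.
- spotter.spot_in(thing, camera): "position" ([x, y, z] in m, in world coordinates, good to about 4 mm: the middle of the surface that is visible of it).
- spotter.silhouettes(thing, camera): "pixels" (420x560 bool, what is visible of it).
- spotter.mark_of(thing, camera): "position" ([x, y, z] in m, in world coordinates, good to about 4 mm: a listed point, or the origin of a listed thing).
The state is a dict: "time": time; "joints": joint angles; "qvel": joint speeds; "effort": joint torques, N m; "eef_pos": TCP position; "tool_rot": TCP orientation; "ft_force": force on the tool from outside, world axes, zero at the start; "ft_torque": the same for the moment, N m; "width": finger opening in m; "finger_force": force on a finger pad.
Only numpy, scipy, OpenCV 4.12 (cv2) and the standard library are available. Lean on these libraries where they do the work, as an engineer would, in place of code of your own. Each camera call takes 0.05 s, during which the arm holds its last target. There are 200 camera calls.

## Task

The repair bench has been knocked: stand every toppled square bottle upright on the blue mat. Take the electric screwdriver out of its dock, hang it by its bail on the sprung hook of the balance stand, let go and wait until the hook has stopped bobbing and the screwdriver hangs still; only then push the stand's red lock lever fully over, away from the robot. Leave the other things where they are.

Things in the scene. Friction and masses are not known exactly. Their poses are not given: they have to be found in the camera images.
- bottle_a: square squeeze bottle of about 0.1 kg, white bottle with a blue band and blue cap, lying on a flat side at the start (may be absent). Body 46 x 46 x 80 mm, cap 24 mm across, 20 mm tall, 100 mm overall. Origin on the axis in the middle of the body, 40 mm from the base; its z axis points from base to cap
- bottle_b: square squeeze bottle of about 0.1 kg, white bottle with a red band and red cap, lying on a flat side at the start (may be absent). Body 46 x 46 x 80 mm, cap 24 mm across, 20 mm tall, 100 mm overall. Origin on the axis in the middle of the body, 40 mm from the base; its z axis points from base to cap
- bottle_c: square squeeze bottle of about 0.1 kg, yellow bottle with a pale paper band and black cap, lying on a flat side at the start (may be absent). Body 46 x 46 x 80 mm, cap 24 mm across, 20 mm tall, 100 mm overall. Origin on the axis in the middle of the body, 40 mm from the base; its z axis points from base to cap
- bottle_d: square squeeze bottle of about 0.1 kg, green bottle with a pale paper band and white cap, lying on a flat side at the start (may be absent). Body 46 x 46 x 80 mm, cap 24 mm across, 20 mm tall, 100 mm overall. Origin on the axis in the middle of the body, 40 mm from the base; its z axis points from base to cap
- mat: blue silicone bottle mat fixed on the bench, 120 mm (its x) by 300 mm (its y), 4 mm thick; origin at the centre of its underside, z up. Bench top is at height 0
- driver: grey electric screwdriver with orange trim, about 0.22 kg, upright, nose down, in the black dock. Origin at the centre of the nose's flat end; z points up along it. Round body 36 mm across up to 112 mm; above it a steel bail (see bail), then an orange grip tab 22 mm (x) by 14 mm (y) from 179 to 215 mm up with a 24 x 22 mm flange from 215 to 221 mm
- bail (a point): middle of the underside of the bail's top bar, 172 mm above the driver's origin: this rests on the hook. Axes as the driver's. The bail's opening is 43 mm wide (y), from 126 to 172 mm above the origin, and is passed through along x; its bar is 7 mm thick, 57 mm wide overall
- tab (a point): centre of the driver's grip tab, 200 mm above the driver's origin; the tab is 14 mm thick along the driver's y
- dock: black charging dock fixed on the bench: square cup, inside 44 x 44 mm, outside 60 x 60 mm, 55 mm tall, inner floor 8 mm up, on a 90 mm square foot; origin at the centre of its underside
- stand: spring-balance stand fixed on the bench: 130 mm wide foot, aluminium column 50 mm wide and 340 mm tall at its back, red sprung carriage with a steel hook that reaches out along the stand's -x (towards the robot). Origin on the bench below the carriage; z up; the column's face is 10 mm behind it (+x)
- hook_seat (a point): lowest point of the hook's upper side, where a bail rests: 85 mm from the carriage along the stand's -x, 259 mm above the bench unloaded; moves with the hook; axes as the stand's. The hook is an 8 mm bar along the stand's x, rising slightly to the carriage; its open end, 37 mm before the seat, turns up to 20 mm above the seat; its underside is 8 mm below the seat
- hook (a joint): how far the sprung hook has dipped, m: 0 unloaded, at most 0.07; spring 70 N/m after about 0.2 N, lightly damped, so it bobs for a second or two; the driver's weight dips it by 20 to 40 mm
- lock (a joint): angle of the red lock lever, rad: 0 leaning towards the robot (the stand's -x), 1.0 fully over (the stand's +x); turns about the stand's y with light friction (about 1 N at the ball), stays where it is left
- lock_tip (a point): centre of the red ball, 26 mm across, at the end of the lock lever. It turns with an 80 mm radius about a pivot 22 mm above the bench (on a grey block 70 x 50 x 25 mm beside the stand) which lies 38 mm from it along the stand's +x when the lever is at 0; ends 38 mm beyond the pivot
- flux_jar: small amber jar, 50 mm across and 44 mm tall, standing on the bench; bystander; origin at the centre of its underside
- phone: white phone lying flat, 72 x 148 x 8 mm; bystander; origin at the centre of its underside
- tin: shallow aluminium screw tin, 70 x 90 x 22 mm; bystander; origin at the centre of its underside
- driver_block: blue block 70 x 100 x 45 mm with three small screwdrivers standing in it, 157 mm tall in all; bystander; origin at the centre of its underside

How it is judged:
By the outcome, as a careful person would: the job done as asked, in the order asked, and still so for the second after the job is handed in, with the robot touching nothing.
Of bottle_a, bottle_b, bottle_c, bottle_d only 3 to 4 are there at a start; the rules pass over those that are not, and their reading is None.
At some moment in a run one of bottle_a, bottle_b, bottle_c, bottle_d may be knocked a few centimetres aside while the robot is not near it.
Once in a run the grip may slacken for a moment while it holds something.
It also fails if it takes over 210 s, if anything falls off the work surface, if the arm or the gripper's body presses on something with over 40 N, if the wrist force passes 120 N, or if a joint passes its speed limit or range.

## Working session

There is one attempt and no reset: what is moved stays moved. The work goes in short steps, Python scripts to look and compute and a shell command to move; the robot and the scene stay as the last step left them, time stands still between calls to the robot, and variables do not carry over. Pictures are saved under pics/ and viewed, at most 14 in all, crops included, and the job is handed in when it is done.

```bash
ls; mkdir -p pics; cat > h.py <<'E'
from station import robot, optics, spotter
import numpy as np, cv2
from scipy.spatial.transform import Rotation as R
def snap(n,f=None):
    im,d=optics.get_image(n)
    if f: cv2.imwrite('pics/'+f+'.png',im[:,:,::-1])
    return im,d
def cloud(d,n,T=None):
    m=optics.camera_model(n);K=np.array(m["camera_matrix"]);D=np.array(m["dist"],float);T=np.array(m["extrinsics"])
    v,u=np.mgrid[:420,:560]
    p=cv2.undistortPoints(np.stack([u,v],-1).reshape(-1,1,2).astype(float),K,D).reshape(420,560,2)
    P=np.dstack([p*d[...,None],d])
    return P@T[:3,:3].T+T[:3,3]
E
python3 - <<'E'
from h import *
s=robot.sense();print(s)
for n in("top","scene"):
    snap(n,n+"0")
    for t in ["bottle_a","mat","driver","bail","tab","hook_seat","lock_tip","dock","stand","flux_jar","phone","tin","driver_block"]:
        r=spotter.mark_of(t,n)
        print(n,t,[(np.round(x["position"],3).tolist(),round(x["p"],2)) for x in r if x["p"]>.3][:5])
E
```

```text
pics
{'time': 0.0, 'joints': array([-9.74248765e-01,  4.08278661e-02,  8.38196587e-02, -4.65102733e-04,
       -1.61547430e+00, -3.33702281e-01]), 'qvel': array([-6.43390156e-04,  5.83345968e-04,  9.87464409e-05, -2.62227385e-03,
        3.08898899e-04,  6.16659615e-04]), 'effort': array([ 2.00447280e-04, -3.68207932e+01,  3.47416770e+01,  6.93191975e+00,
       -5.24375660e-03,  5.97085943e-06]), 'eef_pos': array([ 0.15590879, -0.57908785,  0.24427432]), 'tool_rot': array([ 3.13984729e+00, -1.13255393e-04, -2.87872689e+00]), 'ft_force': array([ 0.76968323,  0.13273894, -0.42742088]), 'ft_torque': array([ 0.01987753, -0.02682722,  0.02198983]), 'finger_force': 0.0, 'width': 0.08507389879436279}
top bottle_a [([0.469, -0.201, 0.026], 0.83), ([0.481, -0.371, 0.021], 0.79), ([0.646, -0.093, 0.025], 0.56), ([0.654, 0.048, 0.209], 0.32)]
top mat [([0.498, 0.042, -0.002], 0.85)]
top driver [([0.658, 0.044, 0.008], 0.47)]
top bail [([0.654, 0.042, 0.182], 0.66)]
top tab [([0.659, 0.048, 0.212], 0.67), ([0.752, 0.192, -0.001], 0.6), ([0.658, 0.042, 0.184], 0.59)]
top hook_seat [([0.586, 0.32
[... 451 characters left out ...]
.5, 0.046, 0.002], 0.72), ([0.657, 0.046, 0.178], 0.67)]
scene driver [([0.655, 0.04, 0.004], 0.63)]
scene bail [([0.66, 0.044, 0.179], 0.73)]
scene tab [([0.655, 0.042, 0.211], 0.65)]
scene hook_seat [([0.587, 0.331, 0.257], 0.45)]
scene lock_tip [([0.521, 0.421, 0.096], 0.69)]
scene dock [([0.656, 0.042, -0.0], 0.93)]
scene stand [([0.668, 0.353, 0.003], 0.94), ([0.591, 0.331, 0.258], 0.69)]
scene flux_jar [([0.783, -0.2, 0.002], 0.53)]
scene phone [([0.352, 0.186, 0.001], 0.77), ([0.658, 0.043, 0.176], 0.6)]
scene tin [([0.768, -0.076, 0.002], 0.85), ([0.657, 0.045, 0.211], 0.7), ([0.655, 0.042, 0.002], 0.67)]
scene driver_block [([0.502, 0.047, 0.002], 0.72), ([0.748, 0.19, 0.003], 0.6)]
```

View pics/top0.png

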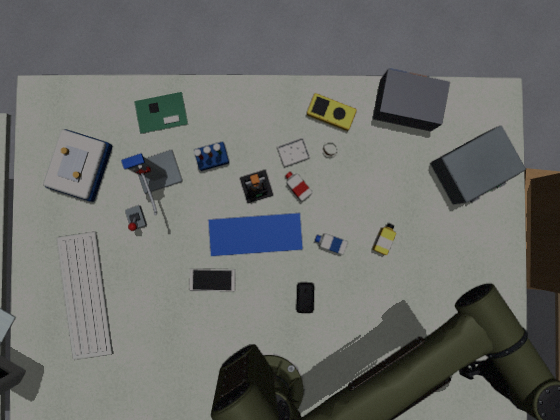

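View pics/scene0.png

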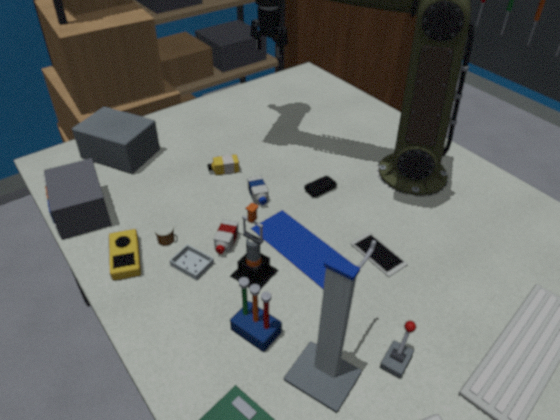

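The top view shows three bottles: blue at px (331,243) with its cap to the left, red at (297,186) with its cap up-left, and yellow at (385,238) with its cap up. The dock and driver are at (257,187), the mat at (256,234), the stand at (150,175) and the lock ball at (132,227). The scene view agrees. Next I'll work out axes and yaws.

```bash
cat >> h.py <<'E'
def pca(P):
    c=P.mean(0);_,s,v=np.linalg.svd(P-c,full_matrices=False);return c,v[0],s/np.sqrt(len(P))
def bottles(n="top"):
    im,d=snap(n);W=cloud(d,n)
    for r in spotter.silhouettes("bottle_a",n):
        if r["p"]<.4: continue
        m=r["pixels"]&(d>0);P=W[m];q=P[:,2]>.006;P=P[q];C=im[m][q]
        if len(P)<30: continue
        box=cv2.minAreaRect((P[:,:2]*1000).astype(np.float32))
        pts=cv2.boxPoints(box);e=[pts[1]-pts[0],pts[2]-pts[1]];a=max(e,key=np.linalg.norm);a=a/np.linalg.norm(a)
        # cap end: narrower
        t=(P[:,:2]*1000-box[0])@a;w=(P[:,:2]*1000-box[0])@[-a[1],a[0]]
        wp=np.ptp(w[t>t.max()-15]);wm=np.ptp(w[t<t.min()+15])
        if wm<wp:a=-a
        print("p%.2f"%r["p"],"ctr",np.round(box[0],0),"size",np.round(box[1]),"ax deg",round(np.degrees(np.arctan2(a[1],a[0])),1),"zmax",round(P[:,2].max(),3),"col",np.median(C,0),"w",wp.round(),wm.round())
E
python3 - <<'E'
from h import *
bottles("top")
im,d=snap("top");W=cloud(d,"top")
for t in("mat","dock","phone"):
    r=spotter.silhouettes(t,"top")
    if r:
        m=r[0]["pixels"]&(d>0);P=W[m];P=P[P[:,2]<(.07)]
        print(t,r[0]["p"],cv2.minAreaRect((P[:,:2]*1000).astype(np.float32)))
E
```

```text
p0.94 ctr [ 486. -377.] size [ 57. 100.] ax deg -23.8 zmax 0.059 col [142. 139.  61.] w 24.0 47.0
p0.69 ctr [657. -89.] size [102.  47.] ax deg 38.9 zmax 0.056 col [115.5  96.   94. ] w 21.0 45.0
p0.63 ctr [ 473. -196.] size [99. 46.] ax deg 71.6 zmax 0.057 col [ 96.5  98.5 109.5] w 24.0 44.0
mat 0.94 ((497.64111328125, 44.1917724609375), (124.29369354248047, 298.0338134765625), 5.388116836547852)
dock 0.6 ((656.4137573242188, 40.181793212890625), (93.58028411865234, 95.69437408447266), 16.509441375732422)
phone 0.9 ((351.65399169921875, 180.75436401367188), (72.19377136230469, 147.31202697753906), 0.31050166487693787)
```

```bash
cat >> h.py <<'E'
def go(x,y,z,yawdeg,flip=True):
    s=robot.sense();r,p,yaw=s["tool_rot"];d=np.radians(yawdeg)-yaw
    per=np.pi if flip else 2*np.pi
    d=(d+per/2)%per-per/2
    j6=s["joints"][5]
    y2=yaw+d;M=R.from_euler('xyz',[np.pi,0,y2]).as_matrix()
    v=M.T@((np.array([x,y,z])-s["eef_pos"])*1000)
    print("t%.1f pos"%s["time"],np.round(s["eef_pos"],4),"yaw %.1f"%np.degrees(yaw),"j6 %.2f"%j6,"turn %.3f"%-d,"shift after turn",np.round(v,1),"w %.4f ff %.1f"%(s["width"],s["finger_force"]))
E
python3 -c "
from h import *
go(.530,-.395,.2,-23.8)"
```

```text
t1.7 pos [ 0.1559 -0.5794  0.2452] yaw -164.9 j6 -0.33 turn 0.678 shift after turn [-267.9  319.7   45.2] w 0.0855 ff 0.0
```

```bash
python3 -m inch '[[1,0,0,0,0.113],[1,0,0,0,0.113],[1,0,0,0,0.113],[1,0,0,0,0.113],[1,0,0,0,0.113],[1,0,0,0,0.113]]'
python3 -m inch '[[1,-18,21,3,0],[1,-18,21,3,0],[1,-18,21,3,0],[1,-18,21,3,0],[1,-18,21,3,0],[1,-18,21,3,0],[1,-18,21,3,0],[1,-18,21,3,0],[1,-18,21,3,0],[1,-18,21,3,0]]'
python3 -m inch '[[1,-18,22,3,0],[1,-18,22,3,0],[1,-18,22,3,0],[1,-18,22,3,0],[1,-16,22,3,0],[1,0,0,0,0],[1,0,0,0,0],[1,0,0,0,0]]'
python3 - <<'E'
from h import *
go(.530,-.395,.2,-23.8)
snap("wrist","w1");bottles("wrist")
E
```

```text
time: 2.2
eef_pos: [0.1559, -0.5794, 0.2453]
tool_rot: [3.142, -0.0, 2.721]
ft_force: [0.2, -0.3, 0.1]
width: 0.0855
finger_force: 0.0
time: 3.03
eef_pos: [0.4065, -0.4591, 0.2152]
tool_rot: [3.142, 0.0, 2.726]
ft_force: [1.1, 0.9, 0.6]
width: 0.0852
finger_force: 0.0
time: 3.7
eef_pos: [0.5301, -0.3947, 0.2002]
tool_rot: [-3.141, -0.0, 2.727]
ft_force: [-0.4, -0.5, -0.4]
width: 0.0856
finger_force: 0.0
t3.7 pos [ 0.5301 -0.3947  0.2002] yaw 156.2 j6 -1.65 turn 0.000 shift after turn [-0.  -0.3  0.2] w 0.0856 ff 0.0
p0.86 ctr [ 489. -372.] size [46. 99.] ax deg -22.4 zmax 0.05 col [79. 72. 32.] w 26.0 45.0
```

View pics/w1.png

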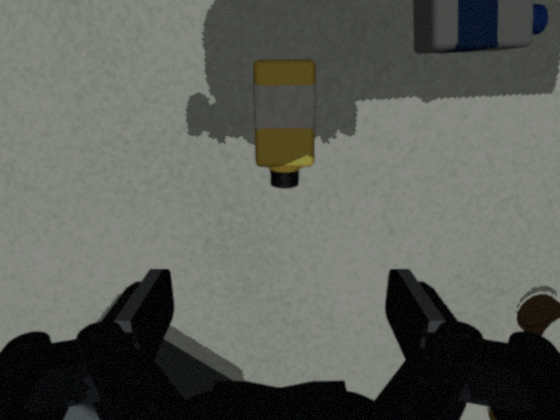

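Looking down from above, the yellow bottle is at px (285,110) with its black cap at (285,178) and is nicely aligned. I'll grip just the cap end lightly, so the bottle can swing to hang base-down.

```bash
python3 -c "
from h import *
go(.5395,-.3927,.018,-22.4)"
python3 -m inch '[[1,-10,-2,18,-0.024],[1,0,0,23,0],[1,0,0,23,0],[1,0,0,23,0],[0.5,0,0,23,0],[0.5,0,0,23,0],[0.5,0,0,23,0],[0.5,0,0,20,0],[0.5,0,0,5,0],[0.5,0,0,0,0]]' 20
python3 -m inch '[[0.4,0,0,0,0],[0.3,0,0,0,0],[0.25,0,0,0,0],[0.2,0,0,0,0],[0.2,0,0,0,0],[0.2,0,0,0,0]]'
python3 -c "
from h import *
go(.5395,-.3927,.018,-22.4)"

```

```text
t3.9 pos [ 0.5295 -0.3953  0.2008] yaw 156.1 j6 -1.65 turn -0.025 shift after turn [ -8.2   6.2 182.8] w 0.0852 ff 0.0
time: 4.68
eef_pos: [0.537, -0.4005, 0.0176]
tool_rot: [3.141, -0.003, 2.749]
ft_force: [-0.6, 0.7, -0.0]
width: 0.0426
finger_force: 0.0
time: 5.18
eef_pos: [0.5398, -0.4012, 0.0213]
tool_rot: [-3.141, 0.004, 2.751]
ft_force: [1.1, -0.4, 4.9]
width: 0.0224
finger_force: 19.7
t5.2 pos [ 0.5398 -0.4012  0.0213] yaw 157.6 j6 -1.62 turn 0.000 shift after turn [3.5 7.8 3.3] w 0.0224 ff 19.7
```

```bash
python3 -m inch '[[0.2,0,0,-10,0],[0.2,0,0,-15,0],[0.2,0,0,-20,0],[0.2,0,0,-25,0],[0.2,0,0,-25,0],[0.2,0,0,-25,0],[0.2,0,0,-25,0],[0.2,0,0,-15,0],[0.2,0,0,0,0],[0.2,0,0,0,0]]'
python3 - <<'E'
from h import *
snap("scene");im,d=snap("scene");r=spotter.silhouettes("bottle_c","scene")
W=cloud(d,"scene")
c,_,b=pca(np.zeros((2,3))) if 0 else (0,0,0)
T=np.array(optics.camera_model("scene")["extrinsics"]);m=optics.camera_model("scene")
p,_=cv2.projectPoints(np.array([[.54,-.4,.1]]),cv2.Rodrigues(T[:3,:3].T)[0],-T[:3,:3].T@T[:3,3],np.array(m["camera_matrix"]),np.array(m["dist"],float))
u,v=p.ravel().astype(int);print(u,v)
cr=im[max(v-80,0):v+80,max(u-100,0):u+100]
cv2.imwrite("pics/s2.png",cv2.resize(cr,None,fx=3,fy=3)[:,:,::-1])
snap("wrist");bottles("wrist")
E
```

```text
time: 6.02
eef_pos: [0.5387, -0.4004, 0.1803]
tool_rot: [3.141, 0.001, 2.75]
ft_force: [-0.2, 0.2, -0.5]
width: 0.0172
finger_force: 0.0
202 145
p0.98 ctr [ 482. -202.] size [97. 32.] ax deg 67.9 zmax 0.05 col [41. 43. 48.] w 15.0 32.0
p0.71 ctr [ 483. -360.] size [46. 46.] ax deg -130.5 zmax 0.103 col [80. 68. 26.] w 46.0 45.0
```

View pics/s2.png

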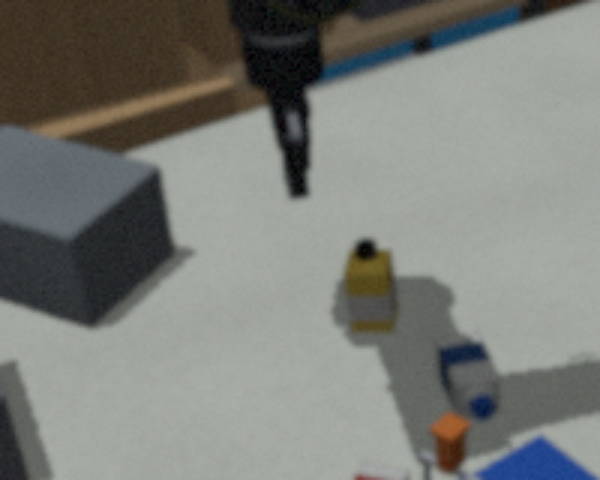

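The crop shows the yellow bottle at (370,290) standing upright already: it tipped up and slipped out of the light grip. Now I'll grip its body and carry it to the mat.

```bash
python3 -m inch '[[1,0,0,0,-0.125],[1,0,0,0,-0.125],[1,0,0,0,-0.125],[1,0,0,0,-0.125],[1,0,0,0,-0.125],[1,0,0,0,-0.125],[1,0,0,0,-0.125],[1,0,0,0,-0.125],[1,0,0,0,-0.125],[1,0,0,0,-0.125]]'
python3 - <<'E'
from h import *
go(.483,-.36,.18,-130.5,False)
im,d=snap("wrist");bottles("wrist")
print([(x["position"],x["p"]) for x in spotter.mark_of("bottle_c","wrist")])
E
```

```text
time: 7.15
eef_pos: [0.5383, -0.4004, 0.1786]
tool_rot: [3.14, -0.0, -2.277]
ft_force: [0.1, -0.1, -1.4]
width: 0.0854
finger_force: 0.0
t7.2 pos [ 0.5383 -0.4004  0.1786] yaw -130.4 j6 -0.36 turn 0.001 shift after turn [ 5.2 68.3 -1.4] w 0.0854 ff 0.0
p0.71 ctr [ 466. -271.] size [210.  56.] ax deg -91.6 zmax 0.227 col [44. 45. 46.] w 24.0 11.0
[([0.4854, -0.3544, 0.0379], 0.75), ([0.47, -0.2011, 0.0229], 0.71)]
```

```bash
python3 -m inch '[[1,2,23,0,0],[1,2,23,0,0],[1,2,22,0,0],[1,0,0,30,0],[1,0,0,30,0],[1,0,0,30,0],[1,0,0,30,0],[1,0,0,3,0],[0.5,0,0,0,0],[0.4,0,0,0,0]]' 35
python3 -m inch '[[0.3,0,0,0,0],[0.3,0,0,0,0],[0.3,0,0,0,0],[0.3,0,0,0,0]]'
python3 -c "
from h import *
go(.5,.135,.2,-90,False)"
```

```text
time: 8.18
eef_pos: [0.4838, -0.3613, 0.0582]
tool_rot: [-3.14, -0.0, -2.284]
ft_force: [0.5, 0.2, 1.4]
width: 0.0638
finger_force: 0.0
time: 8.52
eef_pos: [0.4844, -0.3613, 0.0592]
tool_rot: [-3.137, 0.001, -2.283]
ft_force: [-0.7, 1.2, 6.6]
width: 0.0458
finger_force: 37.5
t8.5 pos [ 0.4844 -0.3613  0.0592] yaw -130.8 j6 -0.40 turn -0.712 shift after turn [-496.3  -15.6 -140.8] w 0.0458 ff 37.5
```

```bash
python3 -m inch '[[0.3,0,0,-10,0],[0.3,0,0,-20,0],[0.3,0,0,-20,0],[0.3,0,0,-20,0],[0.3,0,0,-20,-0.119],[0.3,0,0,0,-0.119],[0.3,0,0,0,-0.119],[0.3,0,0,0,-0.119],[0.3,0,0,0,-0.119],[0.3,0,0,0,-0.119]]' 35
python3 -m inch '[[0.3,-15,-1,0,0],[0.3,-30,-1,0,0],[0.3,-32,-1,0,0],[0.3,-32,-1,0,0],[0.3,-32,-1,0,0],[0.3,-32,-1,0,0],[0.3,-32,-1,0,0],[0.3,-32,-1,0,0],[0.3,-32,-1,0,0],[0.3,-32,-1,0,0]]'
python3 -m inch '[[0.3,-32,-1,0,0],[0.3,-32,-1,0,0],[0.3,-32,-1,0,0],[0.3,-32,-1,0,0],[0.3,-32,-1,0,0],[0.3,-25,0,0,0],[0.3,-10,0,0,0],[0.3,0,0,0,0],[0.3,0,0,0,0]]'
python3 - <<'E'
from h import *
go(.5,.135,.065,-90,False)
im,d=snap("wrist");W=cloud(d,"wrist")
for r in spotter.silhouettes("bottle_c","wrist")[:2]:
    P=W[r["pixels"]&(d>0)];print(r["p"],P.min(0),P.max(0))
E
```

```text
time: 9.35
eef_pos: [0.483, -0.3605, 0.1468]
tool_rot: [-3.141, 0.0, -1.563]
ft_force: [0.5, -0.9, -2.1]
width: 0.0451
finger_force: 36.7
time: 10.18
eef_pos: [0.4922, -0.058, 0.1471]
tool_rot: [-3.141, 0.001, -1.569]
ft_force: [0.3, -0.1, -1.6]
width: 0.0455
finger_force: 36.7
time: 10.93
eef_pos: [0.497, 0.1355, 0.1466]
tool_rot: [3.141, 0.0, -1.568]
ft_force: [0.1, -0.2, -1.2]
width: 0.0455
finger_force: 36.7
t10.9 pos [0.497  0.1355 0.1466] yaw -89.8 j6 -0.65 turn 0.003 shift after turn [ 0.5 -3.  81.6] w 0.0455 ff 36.7
0.8 [ 0.44690025  0.11106142 -0.00048554] [0.52070338 0.30735824 0.18994271]
```

Lower onto the mat, feeling for contact, then release.

```bash
python3 -m inch '[[0.3,0,-3,20,0],[0.3,0,0,25,0],[0.3,0,0,20,0],[0.3,0,0,10,0],[0.3,0,0,4,0],[0.3,0,0,3,0],[0.3,0,0,0,0]]'
python3 -m inch '[[0.45,0,0,0,0],[0.6,0,0,0,0],[0.8,0,0,0,0],[0.8,0,0,0,0],[0.8,0,0,-25,0],[0.8,0,0,-35,0],[0.8,0,0,-40,0],[0.8,0,0,-40,0],[0.8,0,0,0,0]]'
python3 - <<'E'
from h import *
bottles("top");snap("scene")
print([(np.round(x["position"],3),round(x["p"],2)) for x in spotter.mark_of("bottle_c","scene")])
go(.5,.135,.2,-90,False)
E
```

```text
time: 11.62
eef_pos: [0.5006, 0.1352, 0.065]
tool_rot: [-3.141, 0.0, -1.569]
ft_force: [-0.8, -0.2, -1.8]
width: 0.0454
finger_force: 36.7
time: 12.37
eef_pos: [0.5033, 0.1359, 0.2146]
tool_rot: [-3.128, 0.005, -1.569]
ft_force: [0.5, 0.6, 0.2]
width: 0.0686
finger_force: 0.0
p0.84 ctr [658. -89.] size [99. 47.] ax deg 38.8 zmax 0.057 col [123.  99.  98.] w 21.0 44.0
p0.66 ctr [ 474. -196.] size [100.  49.] ax deg 71.2 zmax 0.056 col [104. 106. 117.] w 23.0 45.0
p0.55 ctr [609. 349.] size [127.  64.] ax deg -169.7 zmax 0.283 col [105. 107. 109.] w 35.0 8.0
[(array([ 0.468, -0.206,  0.025]), 0.73), (array([0.502, 0.14 , 0.042]), 0.73), (array([ 0.653, -0.095,  0.021]), 0.69)]
t12.6 pos [0.4998 0.1355 0.2037] yaw -89.9 j6 -0.65 turn 0.002 shift after turn [ 0.5 -0.2  3.7] w 0.0682 ff 0.0
```

```bash
python3 -m inch '[[1,0,0,0,0.108],[1,0,0,0,0.108],[1,0,0,0,0.108],[1,30,0,0,0],[1,30,0,0,0],[1,30,0,0,0],[1,30,0,0,0],[1,30,0,0,0],[1,30,0,0,0],[1,30,0,0,0]]'
python3 -m inch '[[1,30,0,0,0],[1,30,0,0,0],[1,0,0,0,0],[1,0,0,0,0]]'
python3 - <<'E'
from h import *
snap("wrist");bottles("wrist")
go(.49,-.149,.2,-108.6,False)
E
```

```text
time: 13.4
eef_pos: [0.4325, -0.065, 0.2029]
tool_rot: [3.14, -0.001, -1.892]
ft_force: [-0.5, -0.3, 0.2]
width: 0.085
finger_force: 0.0
time: 13.73
eef_pos: [0.4138, -0.1219, 0.2031]
tool_rot: [3.14, -0.001, -1.896]
ft_force: [-0.2, -0.5, 0.4]
width: 0.0854
finger_force: 0.0
p0.94 ctr [666. -81.] size [122.  47.] ax deg 39.9 zmax 0.05 col [115.  57.  55.] w 3.0 45.0
p0.73 ctr [ 474. -195.] size [100.  47.] ax deg 70.1 zmax 0.05 col [ 97. 103. 125.] w 22.0 46.0
t13.9 pos [ 0.4147 -0.1202  0.2035] yaw -108.4 j6 -0.51 turn 0.003 shift after turn [  3.3 -80.6   3.5] w 0.0854 ff 0.0
```

```bash
python3 -c "
from h import *
go(.4925,-.1425,.018,-109.5,False)"
```

```text
t13.9 pos [ 0.4147 -0.1202  0.2035] yaw -108.4 j6 -0.51 turn 0.019 shift after turn [ -5.  -80.8 185.5] w 0.0854 ff 0.0
```

```bash
python3 -m inch '[[1,-2,-27,0,0.019],[1,-2,-27,0,0],[1,-1,-27,0,0],[0.5,0,0,30,0],[0.5,0,0,35,0],[0.5,0,0,35,0],[0.5,0,0,35,0],[0.5,0,0,30,0],[0.5,0,0,20,0],[0.5,0,0,0,0]]' 20
python3 -m inch '[[0.4,0,0,0,0],[0.3,0,0,0,0],[0.25,0,0,0,0],[0.2,0,0,0,0],[0.2,0,0,0,0],[0.2,0,0,0,0]]'
python3 -m inch '[[0.2,0,0,-10,0],[0.2,0,0,-15,0],[0.2,0,0,-20,0],[0.2,0,0,-20,0],[0.2,0,0,0,0],[0.2,0,0,0,0]]'
python3 - <<'E'
from h import *
go(.4925,-.1425,.018,-109.5,False)
for n in("wrist","scene"):
    im,d=snap(n,"b_"+n);W=cloud(d,n);bottles(n)
im=cv2.imread("pics/b_scene.png");cv2.imwrite("pics/b2.png",np.hstack([cv2.resize(im[130:250,200:300],(500,600)),cv2.resize(cv2.imread("pics/b_wrist.png"),(300,600))]))
E
```

```text
time: 14.72
eef_pos: [0.4909, -0.1415, 0.015]
tool_rot: [3.136, -0.002, -1.91]
ft_force: [-0.4, -0.3, 0.6]
width: 0.0427
finger_force: 0.0
time: 15.22
eef_pos: [0.4938, -0.1423, 0.0208]
tool_rot: [-3.139, 0.001, -1.912]
ft_force: [0.3, 3.9, 5.7]
width: 0.0225
finger_force: 20.0
time: 15.72
eef_pos: [0.4932, -0.1428, 0.0855]
tool_rot: [-3.14, 0.001, -1.912]
ft_force: [0.6, 0.2, -2.1]
width: 0.0226
finger_force: 19.6
t15.7 pos [ 0.4932 -0.1428  0.0855] yaw -109.6 j6 -0.45 turn -0.001 shift after turn [ 0.   0.8 67.5] w 0.0226 ff 19.6
p0.79 ctr [ 598. -132.] size [151.  31.] ax deg -161.8 zmax 0.128 col [59. 59. 57.] w 7.0 2.0
p0.67 ctr [ 474. -194.] size [98. 47.] ax deg 69.4 zmax 0.097 col [111. 115. 114.] w 43.0 46.0
p0.77 ctr [661. -85.] size [104.  48.] ax deg 39.6 zmax 0.05 col [129.  101.5  99.5] w 24.0 39.0
p0.75 ctr [504. 139.] size [45. 48.] ax deg 179.6 zmax 0.106 col [99. 92. 66.] w 45.0 32.0
p0.71 ctr [ 483. -177.] size [77. 42.] ax deg 68.8 zmax 0.095 col [73.5 77.5 86. ] w 17.0 42.0
p0.68 ctr [661.  47.] size [51. 32.] ax deg -99.2 zmax 0.23 col [75. 64. 61.] w 31.0 16.0
```

View pics/b2.png

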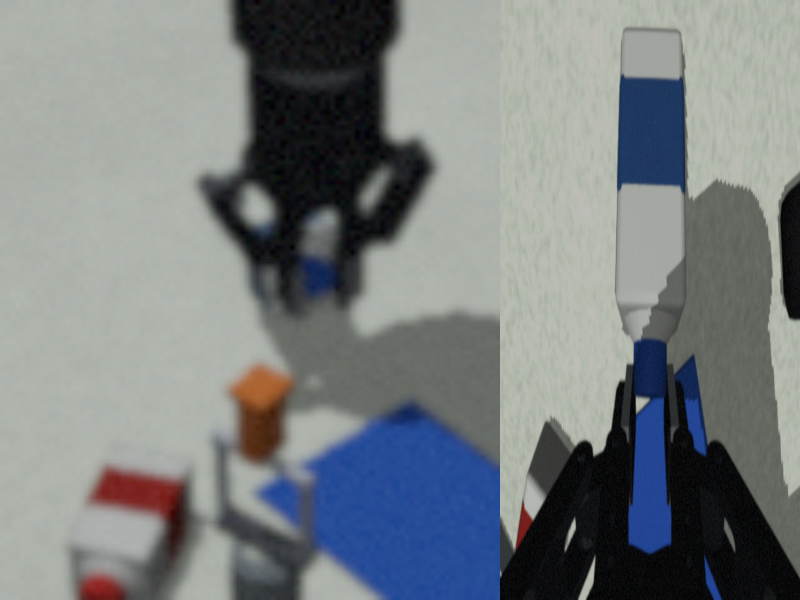

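The blue bottle is held by the tip of its cap, roughly level. I'll raise it a little and relax the grip gradually so that it swings down.

```bash
python3 -m inch '[[0.2,0,0,-5,0],[0.24,0,0,-5,0],[0.25,0,0,0,0],[0.255,0,0,0,0],[0.255,0,0,0,0]]'
cat >> h.py <<'E'
def tilt(n="wrist",t="bottle_a"):
    im,d=snap(n);W=cloud(d,n)
    for r in spotter.silhouettes(t,n)[:3]:
        P=W[r["pixels"]&(d>0)];k=int(r["pixels"].sum())
        print("p%.2f"%r["p"],k,"min",P.min(0).round(3),"max",P.max(0).round(3),"z10/90",np.percentile(P[:,2],[10,50,90]).round(3),"mean",P.mean(0).round(3))
E
python3 - <<'E'
from h import *
tilt()
E
for o in 0.262 ; do python3 -m inch '[[0.262,0,0,0,0],[0.262,0,0,0,0],[0.262,0,0,0,0]]'; done
python3 -c "
from h import *
tilt()"
```

```text
time: 16.43
eef_pos: [0.4929, -0.1425, 0.0944]
tool_rot: [-3.142, 0.0, -1.912]
ft_force: [-0.0, -0.3, -1.0]
width: 0.022
finger_force: 19.9
p0.87 3674 min [ 0.532 -0.17   0.   ] max [ 0.71  -0.091  0.14 ] z10/90 [0.01  0.037 0.047] mean [ 0.631 -0.123  0.033]
p0.57 29937 min [ 0.424 -0.247 -0.001] max [ 0.527 -0.096  0.108] z10/90 [0.075 0.094 0.104] mean [ 0.472 -0.199  0.091]
time: 16.78
eef_pos: [0.4928, -0.1426, 0.0942]
tool_rot: [3.141, -0.0, -1.912]
ft_force: [-0.1, -0.6, -1.1]
width: 0.0223
finger_force: 17.6
p0.97 3755 min [ 0.53  -0.174 -0.   ] max [ 0.726 -0.077  0.159] z10/90 [0.01  0.038 0.047] mean [ 0.631 -0.123  0.034]
p0.82 29794 min [ 0.426 -0.259 -0.001] max [ 0.53  -0.101  0.108] z10/90 [0.074 0.093 0.104] mean [ 0.473 -0.199  0.09 ]
```

```bash
python3 -m inch '[[0.264,0,0,0,0],[0.264,0,0,0,0]]'; python3 -m inch '[[0.266,0,0,0,0],[0.266,0,0,0,0]]'; python3 -m inch '[[0.268,0,0,0,0],[0.268,0,0,0,0],[0.268,0,0,0,0]]'
python3 -c "
from h import *
tilt()"
```

```text
time: 17.05
eef_pos: [0.4928, -0.1426, 0.0943]
tool_rot: [3.142, 0.0, -1.912]
ft_force: [0.7, -0.6, -1.4]
width: 0.0226
finger_force: 15.2
time: 17.22
eef_pos: [0.4928, -0.1426, 0.0943]
tool_rot: [3.142, 0.0, -1.912]
ft_force: [0.4, 0.4, -0.9]
width: 0.0227
finger_force: 12.4
time: 17.47
eef_pos: [0.4928, -0.1426, 0.0943]
tool_rot: [3.142, 0.0, -1.912]
ft_force: [-0.6, -0.1, -0.1]
width: 0.023
finger_force: 10.1
p0.74 3713 min [ 0.531 -0.174  0.   ] max [ 0.727 -0.076  0.159] z10/90 [0.01  0.038 0.047] mean [ 0.631 -0.123  0.034]
p0.71 20100 min [ 0.443 -0.224  0.   ] max [ 0.533 -0.128  0.104] z10/90 [0.045 0.083 0.096] mean [ 0.479 -0.182  0.076]
```

```bash
python3 -m inch '[[0.270,0,0,0,0],[0.270,0,0,0,0],[0.270,0,0,0,0]]'; python3 -m inch '[[0.272,0,0,0,0],[0.272,0,0,0,0],[0.272,0,0,0,0]]'; 
python3 -c "
from h import *
tilt()
im,d=snap('wrist','b3')"
```

```text
time: 17.82
eef_pos: [0.4929, -0.1426, 0.0943]
tool_rot: [3.142, 0.0, -1.912]
ft_force: [0.7, 0.2, -0.2]
width: 0.0231
finger_force: 8.1
time: 18.07
eef_pos: [0.4928, -0.1426, 0.0943]
tool_rot: [3.142, 0.0, -1.912]
ft_force: [-0.6, 0.3, -0.1]
width: 0.0233
finger_force: 6.3
p0.84 20179 min [ 0.444 -0.224 -0.   ] max [ 0.524 -0.116  0.104] z10/90 [0.045 0.083 0.096] mean [ 0.479 -0.182  0.076]
p0.60 3677 min [ 0.53  -0.173  0.   ] max [ 0.726 -0.078  0.158] z10/90 [0.01  0.038 0.047] mean [ 0.631 -0.123  0.034]
```

View pics/b3.png

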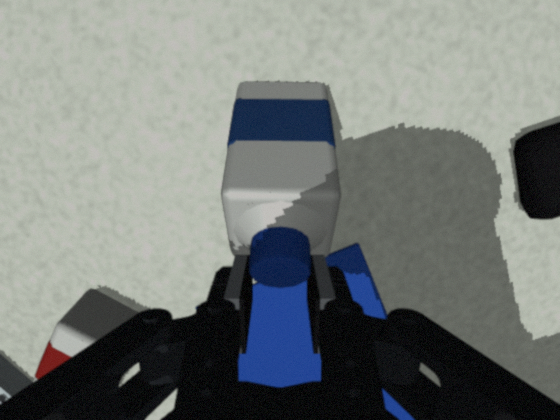

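The bottle has swung to about 50–60° and its lower base edge has reached the bench. Raise it so it can go on swinging.

```bash
python3 -m inch '[[0.272,0,0,-4,0],[0.272,0,0,-4,0],[0.272,0,0,-4,0],[0.272,0,0,-4,0],[0.272,0,0,0,0],[0.272,0,0,0,0],[0.272,0,0,0,0]]'
python3 -c "
from h import *
tilt()"
```

```text
time: 18.8
eef_pos: [0.4928, -0.1426, 0.1102]
tool_rot: [3.141, 0.0, -1.912]
ft_force: [0.1, -0.0, -1.0]
width: 0.023
finger_force: 6.6
p0.68 4082 min [ 0.527 -0.172 -0.001] max [ 0.724 -0.078  0.165] z10/90 [0.011 0.042 0.047] mean [ 0.632 -0.12   0.035]
p0.65 14586 min [ 0.455 -0.199 -0.001] max [ 0.514 -0.098  0.117] z10/90 [0.052 0.096 0.113] mean [ 0.483 -0.171  0.089]
```

```bash
python3 -m inch '[[0.274,0,0,0,0],[0.274,0,0,-3,0],[0.274,0,0,-3,0],[0.274,0,0,0,0],[0.274,0,0,0,0]]'
python3 -m inch '[[0.276,0,0,0,0],[0.276,0,0,0,0],[0.276,0,0,0,0]]'
python3 -c "
from h import *
tilt()"
```

```text
time: 19.32
eef_pos: [0.493, -0.1426, 0.1167]
tool_rot: [-3.141, 0.0, -1.912]
ft_force: [0.3, -0.5, -0.9]
width: 0.0235
finger_force: 4.6
time: 19.57
eef_pos: [0.4928, -0.1426, 0.1161]
tool_rot: [3.141, 0.0, -1.912]
ft_force: [-0.5, -0.2, -1.2]
width: 0.0237
finger_force: 2.9
p0.87 13672 min [ 0.454 -0.194 -0.001] max [ 0.54  -0.079  0.122] z10/90 [0.057 0.101 0.119] mean [ 0.484 -0.169  0.094]
p0.71 4154 min [ 0.53  -0.171  0.001] max [ 0.69  -0.092  0.166] z10/90 [0.012 0.043 0.047] mean [ 0.633 -0.119  0.035]
```

About 15° of tilt remains, well inside self-righting. I'll tighten the grip, carry the bottle by its cap to the mat and set it down.

```bash
python3 -m inch '[[0.2,0,0,0,0],[0.2,0,0,0,0],[0.2,0,0,-10,0],[0.2,0,0,0,0]]' 30
python3 -c "
from h import *
tilt()
go(.508,-.024,.121,-109.6,False)"
```

```text
time: 20.0
eef_pos: [0.4936, -0.1429, 0.1285]
tool_rot: [-3.139, 0.0, -1.912]
ft_force: [0.1, 1.7, -0.1]
width: 0.0221
finger_force: 29.5
p0.63 4518 min [ 0.528 -0.17  -0.   ] max [ 0.7   -0.088  0.172] z10/90 [0.013 0.045 0.047] mean [ 0.634 -0.116  0.036]
p0.56 13781 min [ 0.454 -0.196 -0.001] max [ 0.541 -0.121  0.134] z10/90 [0.071 0.113 0.131] mean [ 0.484 -0.17   0.107]
t20.1 pos [ 0.4933 -0.1426  0.1272] yaw -109.5 j6 -0.45 turn 0.001 shift after turn [-116.7   25.9    6.2] w 0.0219 ff 29.5
```

```bash
python3 -m inch '[[0.2,-10,2,0,0],[0.2,-20,4,0,0],[0.2,-25,6,0,0],[0.2,-25,6,0,0],[0.2,-20,5,0,0],[0.2,-12,2,0,0],[0.2,-5,1,0,0],[0.2,0,0,8,0],[0.2,0,0,8,0],[0.2,0,0,4,0]]'
python3 -m inch '[[0.2,0,0,3,0],[0.2,0,0,0,0]]'
python3 -m inch '[[0.2,0,0,3,0],[0.2,0,0,0,0]]'
python3 -m inch '[[0.2,0,0,3,0],[0.2,0,0,0,0]]'
python3 -c "
from h import *
tilt()"
```

```text
time: 20.93
eef_pos: [0.5066, -0.0244, 0.1043]
tool_rot: [3.139, -0.001, -1.913]
ft_force: [-2.6, 0.4, 10.6]
width: 0.022
finger_force: 31.1
time: 21.1
eef_pos: [0.5076, -0.0249, 0.1044]
tool_rot: [-3.14, -0.001, -1.913]
ft_force: [-1.9, 0.2, 5.8]
width: 0.0216
finger_force: 30.1
time: 21.27
eef_pos: [0.5092, -0.0251, 0.1039]
tool_rot: [-3.136, 0.0, -1.912]
ft_force: [-2.3, 0.7, 13.8]
width: 0.0216
finger_force: 29.0
time: 21.43
eef_pos: [0.5103, -0.0253, 0.1037]
tool_rot: [-3.132, 0.001, -1.912]
ft_force: [-5.8, 2.0, 24.4]
width: 0.0218
finger_force: 30.0
p0.72 13964 min [ 0.471 -0.077  0.004] max [0.545 0.023 0.11 ] z10/90 [0.047 0.09  0.107] mean [ 0.5   -0.052  0.083]
p0.63 244 min [ 0.478 -0.003  0.036] max [0.487 0.116 0.151] z10/90 [0.041 0.049 0.056] mean [0.483 0.112 0.05 ]
```

```bash
python3 -m inch '[[0.2,0,0,-4,0],[0.2,0,0,-3,0],[0.25,0,0,0,0],[0.265,0,0,0,0],[0.275,0,0,0,0],[0.285,0,0,0,0],[0.3,0,0,0,0],[0.4,0,0,0,0],[0.6,0,0,0,0],[0.6,0,0,0,0]]'
python3 -m inch '[[0.6,0,0,-20,0],[0.6,0,0,-30,0],[0.6,0,0,-40,0],[0.6,0,0,0,0],[0.6,0,0,0,0]]'
python3 -c "
from h import *
tilt()
bottles('scene')
print([(np.round(x['position'],3),round(x['p'],2)) for x in spotter.mark_of('bottle_c','scene')])"
```

```text
time: 22.37
eef_pos: [0.5073, -0.0236, 0.104]
tool_rot: [3.141, -0.0, -1.912]
ft_force: [-0.7, -0.0, -0.6]
width: 0.0516
finger_force: 0.0
time: 22.78
eef_pos: [0.5087, -0.0234, 0.1972]
tool_rot: [-3.137, 0.003, -1.912]
ft_force: [-0.4, -0.3, -1.7]
width: 0.0512
finger_force: 0.0
p0.67 2486 min [ 0.487 -0.029 -0.002] max [0.537 0.208 0.256] z10/90 [0.018 0.065 0.086] mean [0.509 0.114 0.061]
p0.60 5211 min [ 0.457 -0.078  0.001] max [0.532 0.002 0.105] z10/90 [0.073 0.083 0.103] mean [ 0.491 -0.053  0.083]
p0.55 7343 min [ 0.605 -0.136 -0.003] max [ 0.721 -0.049  0.047] z10/90 [0.021 0.044 0.045] mean [ 0.644 -0.094  0.038]
p0.87 ctr [661. -83.] size [102.  47.] ax deg 37.4 zmax 0.05 col [125.   98.   95.5] w 23.0 42.0
p0.82 ctr [497. -45.] size [51. 47.] ax deg -114.1 zmax 0.106 col [74. 77. 80.] w 47.0 46.0
p0.61 ctr [599. 219.] size [287.  59.] ax deg 39.9 zmax 0.342 col [96. 89. 65.] w 2.0 53.0
[(array([ 0.652, -0.094,  0.025]), 0.9), (array([0.5  , 0.141, 0.044]), 0.81), (array([ 0.492, -0.049,  0.043]), 0.68)]
```

Blue is upright at (0.494,-0.05). Red lies close to the dock, so I'll move the driver first. I'm going above it to measure its yaw.

```bash
python3 -m inch '[[1,0,0,-40,0],[1,0,0,-40,0],[1,0,0,-40,0],[1,0,0,-40,0],[1,0,0,-15,0.118],[1,0,0,0,0.118],[1,0,0,0,0.118],[1,0,0,0,0.118],[1,0,0,0,0.118],[1,0,0,0,0.118]]'
python3 -m inch '[[1,0,0,0,0.118],[1,0,0,0,0.118],[1,0,0,0,0],[1,0,0,0,0]]'
python3 -c "
from h import *
go(.656,.043,.37,-163.5,False)"
```

```text
time: 23.87
eef_pos: [0.5075, -0.0236, 0.3683]
tool_rot: [3.141, -0.002, -2.626]
ft_force: [0.3, 0.2, 0.4]
width: 0.0855
finger_force: 0.0
time: 24.2
eef_pos: [0.5075, -0.0236, 0.3686]
tool_rot: [3.142, -0.001, -2.852]
ft_force: [-0.2, 0.1, -0.4]
width: 0.0853
finger_force: 0.0
t24.2 pos [ 0.5075 -0.0236  0.3686] yaw -163.4 j6 -1.63 turn 0.001 shift after turn [-161.3   21.7   -1.4] w 0.0853 ff 0.0
```

```bash
python3 -m inch '[[1,-30,4,0,0],[1,-30,4,0,0],[1,-30,4,0,0],[1,-30,4,0,0],[1,-25,3,0,0],[1,-16,3,0,0],[1,0,0,0,0],[1,0,0,0,0]]'
python3 - <<'E'
from h import *
im,d=snap("wrist","d1");W=cloud(d,"wrist")
go(.656,.043,.37,-163.5,False)
for lo,hi in((.208,.235),(.155,.195)):
    m=(W[...,2]>lo)&(W[...,2]<hi)&(np.hypot(W[...,0]-.656,W[...,1]-.043)<.05)
    P=W[m]
    if len(P)>20: print(lo,len(P),P.mean(0).round(4),P.min(0).round(3),P.max(0).round(3),cv2.minAreaRect((P[:,:2]*1000).astype(np.float32)))
for t in("tab","bail","driver","dock"): print(t,[(np.round(x["position"],3),round(x["p"],2)) for x in spotter.mark_of(t,"wrist")[:2]])
E
```

```text
time: 24.87
eef_pos: [0.6563, 0.0432, 0.3673]
tool_rot: [-3.142, -0.003, -2.853]
ft_force: [-0.2, -0.8, -0.5]
width: 0.0854
finger_force: 0.0
t24.9 pos [0.6558 0.0428 0.3686] yaw -163.5 j6 -1.65 turn 0.000 shift after turn [-0.3  0.1 -1.4] w 0.0855 ff 0.0
0.208 966 [0.6553 0.0428 0.2298] [0.643 0.03  0.208] [0.671 0.056 0.233] ((656.407470703125, 43.053611755371094), (23.600706100463867, 21.23571014404297), 16.767189025878906)
0.155 440 [0.6554 0.043  0.1841] [0.645 0.015 0.156] [0.668 0.071 0.195] ((653.1754760742188, 42.019535064697266), (14.423482894897461, 57.06852340698242), 18.52540397644043)
tab [(array([0.657, 0.045, 0.209]), 0.7)]
bail [(array([0.652, 0.048, 0.181]), 0.84)]
driver [(array([0.655, 0.046, 0.01 ]), 0.9)]
dock [(array([0.657, 0.044, 0.005]), 0.72)]
```

View pics/d1.png

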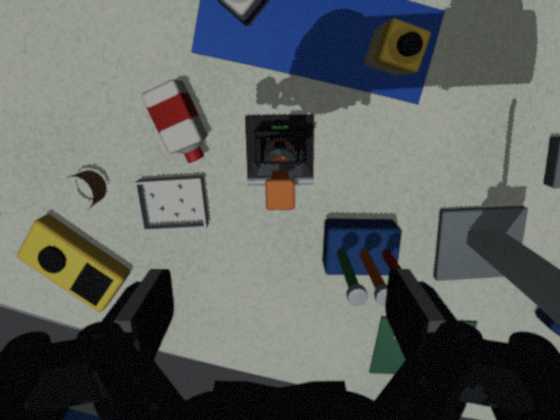

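The driver sits at px (280,190): tab centre at (0.6563,0.043), yaw about 17°, bail across y. The gripper is already aligned. I'll grip the tab and lift.

```bash
python3 -m inch '[[1,0,0,30,-0.01],[1,0,0,35,0],[1,0,0,35,0],[1,0,0,30,0],[0.6,0,0,20,0],[0.6,0,0,14,0],[0.4,0,0,0,0],[0.3,0,0,0,0],[0.2,0,0,0,0],[0.1,0,0,0,0]]' 70
python3 -m inch '[[0.05,0,0,0,0],[0.05,0,0,0,0],[0.05,0,0,0,0],[0.05,0,0,0,0]]'
python3 -m inch '[[0.05,0,0,-8,0],[0.05,0,0,-10,0],[0.05,0,0,-15,0],[0.05,0,0,-20,0],[0.05,0,0,-20,0],[0.05,0,0,-20,0],[0.05,0,0,-20,0],[0.05,0,0,-10,0],[0.05,0,0,0,0],[0.05,0,0,0,0]]'
python3 - <<'E'
from h import *
for n in("scene","top"):
    im,d=snap(n)
    for t in("hook_seat","lock_tip","stand","bail","driver","tab"): print(n,t,[(np.round(x["position"],3),round(x["p"],2)) for x in spotter.mark_of(t,n)[:2]])
W=cloud(d,"top")
# hook bar points: z .245-.285 near
m=(W[...,2]>.24)&(W[...,2]<.29)&(np.hypot(W[...,0]-.59,W[...,1]-.33)<.08)
P=W[m];print(len(P),P.min(0),P.max(0));c,a,s=pca(P[:,:2]);print(c,np.degrees(np.arctan2(a[1],a[0])),s)
im,d=snap("wrist");W=cloud(d,"wrist");m=(W[...,2]>.24)&(W[...,2]<.29)&(np.hypot(W[...,0]-.59,W[...,1]-.33)<.08);print(m.sum())
E
```

```text
time: 25.95
eef_pos: [0.6564, 0.0428, 0.2078]
tool_rot: [-3.141, 0.004, -2.846]
ft_force: [0.9, -0.7, 3.2]
width: 0.0208
finger_force: 68.1
time: 26.28
eef_pos: [0.6565, 0.0428, 0.2078]
tool_rot: [-3.141, 0.004, -2.846]
ft_force: [-0.1, 0.7, 5.4]
width: 0.0208
finger_force: 68.3
time: 27.12
eef_pos: [0.6558, 0.0431, 0.3278]
tool_rot: [3.141, -0.0, -2.846]
ft_force: [0.4, 0.3, -4.2]
width: 0.0205
finger_force: 68.4
scene hook_seat [(array([0.591, 0.334, 0.253]), 0.6), (array([ 0.67 ,  0.354, -0.001]), 0.55)]
scene lock_tip [(array([0.655, 0.044, 0.003]), 0.57), (array([0.524, 0.421, 0.094]), 0.53)]
scene stand [(array([ 0.672,  0.356, -0.003]), 0.68)]
scene bail [(array([0.661, 0.042, 0.298]), 0.75), (array([0.592, 0.33 , 0.256]), 0.65)]
scene driver [(array([0.658, 0.043, 0.128]), 0.87)]
scene tab [(array([0.656, 0.042, 0.327]), 0.81), (array([0.653, 0.041, 0.   ]), 0.43)]
top hook_seat []
top lock_tip [(array([0.518, 0.428, 0.099]), 0.43)]
top stand []
top bail [(array([0.657, 0.04 , 0.302]), 0.38)]
top driver [(array([0.659, 0.044, 0.129]), 0.56)]
top tab [(array([ 0.493, -0.046,  0.046]), 0.66), (array([0.654, 0.046, 0.333]), 0.42)]Traceback (most recent call last):
  File "<stdin>", line 8, in <module>
    return umr_minimum(a, axis, None, out, keepdims, initial, where)
ValueError: zero-size array to reduction operation minimum which has no identity
```

```bash
python3 -c "
from h import *
go(.521,.311,.318,-163.9,False)"
python3 -m inch '[[0.05,0,0,0,0],[0.05,0,0,0,0]]' 100
python3 -c "
from h import *
go(.521,.311,.318,-163.9,False)"
```

```text
t27.8 pos [0.6557 0.0428 0.3283] yaw -163.1 j6 -1.64 turn 0.015 shift after turn [ 55.1 295.   10.3] w 0.0206 ff 68.4
time: 27.98
eef_pos: [0.6557, 0.0428, 0.3283]
tool_rot: [3.141, -0.0, -2.846]
ft_force: [-0.0, 0.6, -2.8]
width: 0.0203
finger_force: 97.5
t28.0 pos [0.6557 0.0428 0.3283] yaw -163.1 j6 -1.64 turn 0.015 shift after turn [ 55.1 295.   10.3] w 0.0203 ff 97.5
```

```bash
python3 -m inch '[[0.05,10,5,0,0.015],[0.05,20,10,0,0],[0.05,20,15,0,0],[0.05,5,20,0,0],[0.05,0,25,0,0],[0.05,0,25,0,0],[0.05,0,25,0,0],[0.05,0,25,0,0],[0.05,0,25,0,0],[0.05,0,25,0,0]]'
python3 -m inch '[[0.05,0,25,0,0],[0.05,0,25,0,0],[0.05,0,20,0,0],[0.05,0,15,3,0],[0.05,0,10,3,0],[0.05,0,0,3,0],[0.05,0,0,0,0],[0.05,0,0,0,0],[0.05,0,0,0,0],[0.05,0,0,0,0]]'
python3 - <<'E'
from h import *
go(.521,.311,.318,-163.9,False)
snap("scene","hk_s");im,d=snap("wrist","hk_w");W=cloud(d,"wrist")
for t in("hook_seat","bail","driver","tab","stand"): print(t,[(np.round(x["position"],3),round(x["p"],2)) for x in spotter.mark_of(t,"scene")[:2]],[(np.round(x["position"],3),round(x["p"],2)) for x in spotter.mark_of(t,"wrist")[:2]])
a=cv2.imread("pics/hk_s.png")[180:420,280:480];cv2.imwrite("pics/hk.png",np.hstack([cv2.resize(a,(450,540)),cv2.resize(cv2.imread("pics/hk_w.png"),(350,540))]))
E
```

```text
time: 28.82
eef_pos: [0.5469, 0.2207, 0.3286]
tool_rot: [3.141, 0.0, -2.861]
ft_force: [0.3, -0.3, -3.5]
width: 0.02
finger_force: 97.8
time: 29.65
eef_pos: [0.5215, 0.3101, 0.3198]
tool_rot: [3.141, 0.001, -2.862]
ft_force: [-0.5, 0.9, -1.4]
width: 0.0203
finger_force: 97.9
t29.6 pos [0.5215 0.3101 0.3198] yaw -164.0 j6 -2.16 turn -0.001 shift after turn [0.2 1.  1.8] w 0.0203 ff 97.9
hook_seat [(array([0.59 , 0.331, 0.259]), 0.57), (array([0.503, 0.142, 0.042]), 0.24)] [(array([0.59 , 0.322, 0.26 ]), 0.91)]
bail [(array([0.524, 0.312, 0.29 ]), 0.85)] [(array([0.519, 0.314, 0.294]), 0.83)]
driver [(array([0.518, 0.308, 0.121]), 0.65)] [(array([0.52 , 0.314, 0.118]), 0.91)]
tab [(array([0.523, 0.31 , 0.319]), 0.78)] [(array([0.524, 0.312, 0.32 ]), 0.89), (array([0.496, 0.046, 0.002]), 0.69)]
stand [(array([0.669, 0.354, 0.001]), 0.58)] [(array([0.749, 0.187, 0.   ]), 0.65)]
```

View pics/hk.png

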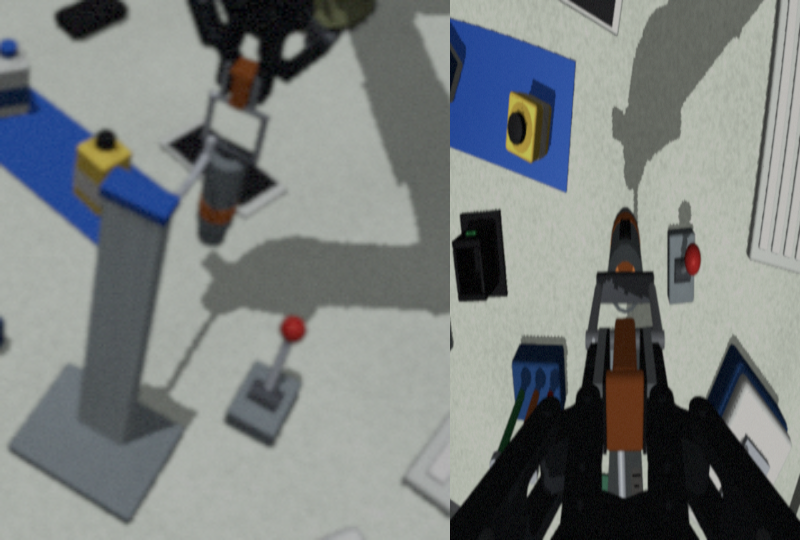

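The hook end lines up with the bail opening. Advance 70 mm along the hook.

```bash
python3 -m inch '[[0.05,0,0,2.5,0],[0.05,-6,0,0,0],[0.05,-8,0,0,0],[0.05,-8,0,0,0],[0.05,-8,0,0,0],[0.05,-8,0,0,0],[0.05,-8,0,0,0],[0.05,-8,0,0,0],[0.05,-8,0,0,0],[0.05,-6,0,0,0]]'
python3 -m inch '[[0.05,-2,0,0,0],[0.05,0,0,0,0],[0.05,0,0,0,0]]'
python3 - <<'E'
from h import *
go(.5885,.329,.317,-163.9,False)
for n in("scene","wrist"):
  snap(n)
  for t in("hook_seat","bail","driver"): print(t,[(np.round(x["position"],3),round(x["p"],2)) for x in spotter.mark_of(t,n)[:2]])
E
```

```text
time: 31.08
eef_pos: [0.5875, 0.3299, 0.3162]
tool_rot: [-3.141, -0.001, -2.861]
ft_force: [-0.1, -0.4, -1.9]
width: 0.0203
finger_force: 97.9
time: 31.33
eef_pos: [0.5884, 0.3303, 0.3166]
tool_rot: [-3.142, -0.0, -2.861]
ft_force: [-0.4, 0.9, -2.4]
width: 0.0201
finger_force: 97.9
t31.3 pos [0.5884 0.3303 0.3166] yaw -163.9 j6 -2.10 turn -0.000 shift after turn [ 0.3 -1.3 -0.4] w 0.0201 ff 97.9
hook_seat [(array([0.588, 0.333, 0.254]), 0.38)]
bail [(array([0.592, 0.332, 0.285]), 0.72)]
driver []
hook_seat [(array([0.588, 0.322, 0.261]), 0.84)]
bail [(array([0.583, 0.332, 0.289]), 0.83)]
driver [(array([0.585, 0.334, 0.119]), 0.58)]
```

```bash
python3 -m inch '[[0.05,0,0,5,0],[0.05,0,0,7,0],[0.05,0,0,7,0],[0.05,0,0,6,0],[0.05,0,0,5,0],[0.05,0,0,5,0],[0.05,0,0,5,0],[0.05,0,0,5,0],[0.05,0,0,4,0],[0.05,0,0,3,0]]'
python3 -m inch '[[0.05,0,0,2,0],[0.05,0,0,0,0],[0.05,0,0,0,0],[0.05,0,0,0,0]]'
python3 - <<'E'
from h import *
go(.5885,.329,.317,-163.9,False)
for n in("scene","wrist"):
  snap(n)
  for t in("hook_seat","bail"): print(t,[(np.round(x["position"],3),round(x["p"],2)) for x in spotter.mark_of(t,n)[:2]])
E
```

```text
time: 32.57
eef_pos: [0.5883, 0.3302, 0.2645]
tool_rot: [-3.142, 0.0, -2.861]
ft_force: [-1.2, 0.5, -1.0]
width: 0.0205
finger_force: 98.0
time: 32.9
eef_pos: [0.5884, 0.3303, 0.2633]
tool_rot: [3.141, 0.0, -2.861]
ft_force: [-1.0, -1.4, -0.7]
width: 0.0199
finger_force: 98.0
t32.9 pos [0.5884 0.3303 0.2633] yaw -163.9 j6 -2.10 turn -0.000 shift after turn [  0.3  -1.3 -53.7] w 0.0199 ff 98.0
hook_seat [(array([0.59 , 0.33 , 0.231]), 0.38), (array([0.586, 0.329, 0.264]), 0.15)]
bail [(array([0.592, 0.33 , 0.233]), 0.76), (array([ 0.785, -0.196,  0.001]), 0.36)]
hook_seat [(array([0.59 , 0.326, 0.237]), 0.64)]
bail [(array([0.583, 0.335, 0.236]), 0.74), (array([0.497, 0.05 , 0.004]), 0.49)]
```

```bash
python3 -m inch '[[0.05,0,0,3,0],[0.2,0,0,0,0],[0.26,0,0,0,0],[0.3,0,0,0,0],[0.5,0,0,0,0],[0.7,0,0,0,0],[0.9,0,0,0,0],[1,0,0,0,0],[1,0,0,0,0],[1,0,0,0,0]]'
python3 -m inch '[[1,0,0,-10,0],[1,0,0,-20,0],[1,0,0,-30,0],[1,0,0,-35,0],[1,0,0,-30,0],[1,0,0,0,0],[1,0,0,0,0]]'
python3 - <<'E'
from h import *
go(.5885,.329,.4,-163.9,False)
for n in("scene","wrist"):
  snap(n)
  for t in("hook_seat","bail","driver","tab","lock_tip"): print(t,[(np.round(x["position"],3),round(x["p"],2)) for x in spotter.mark_of(t,n)[:2]])
bottles("scene")
E
```

```text
time: 34.03
eef_pos: [0.5884, 0.3303, 0.2599]
tool_rot: [3.141, 0.0, -2.861]
ft_force: [-0.3, -0.9, 0.5]
width: 0.0853
finger_force: 0.0
time: 34.62
eef_pos: [0.5887, 0.3302, 0.3884]
tool_rot: [3.139, 0.005, -2.861]
ft_force: [-0.5, 0.7, -1.3]
width: 0.0857
finger_force: 0.0
t34.6 pos [0.5887 0.3302 0.3884] yaw -163.9 j6 -2.10 turn -0.000 shift after turn [  0.5  -1.2 -11.6] w 0.0857 ff 0.0
hook_seat [(array([0.591, 0.331, 0.222]), 0.39)]
bail [(array([0.594, 0.329, 0.222]), 0.66), (array([0.59 , 0.33 , 0.223]), 0.44)]
driver [(array([0.59 , 0.316, 0.048]), 0.89), (array([ 0.492, -0.05 ,  0.044]), 0.68)]
tab [(array([0.59 , 0.332, 0.253]), 0.73), (array([0.594, 0.331, 0.221]), 0.25)]
lock_tip [(array([0.523, 0.422, 0.094]), 0.53)]
hook_seat [(array([0.59 , 0.327, 0.224]), 0.87)]
bail [(array([0.587, 0.334, 0.224]), 0.76)]
driver [(array([0.588, 0.324, 0.052]), 0.57)]
tab [(array([0.59 , 0.335, 0.253]), 0.56)]
lock_tip [(array([0.524, 0.426, 0.099]), 0.95)]
p0.97 ctr [661. -85.] size [102.  48.] ax deg 37.6 zmax 0.05 col [126.  102.  100.5] w 23.0 45.0
p0.89 ctr [497. -45.] size [49. 46.] ax deg -114.4 zmax 0.107 col [79.  81.5 86.5] w 46.0 44.0
p0.74 ctr [589. 241.] size [307.  61.] ax deg 50.2 zmax 0.344 col [96. 90. 67.] w 0.0 47.0
```

The driver hangs on the hook. While it settles I'll do the red bottle.

```bash
python3 -m inch '[[1,0,-35,0,0],[1,0,-38,0,0],[1,0,-38,0,0],[1,0,-38,0,0],[1,0,-38,0,0],[1,0,-38,0,-0.1],[1,0,-38,0,-0.1],[1,0,-38,0,-0.1],[1,0,-38,0,-0.09],[1,0,-20,0,0]]'
python3 -c "
from h import *
go(.67,-.06,.22,-141.5,False)"
```

```text
time: 36.15
eef_pos: [0.7165, -0.0063, 0.3845]
tool_rot: [-3.141, -0.001, -2.469]
ft_force: [-0.1, 0.4, -1.2]
width: 0.0854
finger_force: 0.0
t36.1 pos [ 0.7165 -0.0063  0.3845] yaw -141.5 j6 -1.17 turn 0.001 shift after turn [ 69.8 -13.  164.5] w 0.0854 ff 0.0
```

```bash
python3 -m inch '[[1,20,-4,30,0],[1,20,-4,35,0],[1,20,-5,35,0],[1,10,0,35,0],[1,0,0,30,0],[1,0,0,0,0],[1,0,0,0,0]]'
python3 - <<'E'
from h import *
snap("wrist");bottles("wrist")
go(.701,-.054,.018,-141.5,False)
E
```

```text
time: 36.73
eef_pos: [0.6683, -0.0563, 0.2188]
tool_rot: [3.14, -0.003, -2.471]
ft_force: [0.1, 0.2, 1.7]
width: 0.0851
finger_force: 0.0
p0.93 ctr [496. -48.] size [46. 47.] ax deg 155.7 zmax 0.108 col [ 62.  66. 110.] w 46.0 19.0
p0.90 ctr [660. -88.] size [100.  46.] ax deg 38.6 zmax 0.051 col [129. 100.  97.] w 24.0 46.0
p0.65 ctr [509. 130.] size [65. 48.] ax deg 35.4 zmax 0.079 col [55. 50. 46.] w 29.0 34.0
t36.9 pos [ 0.6702 -0.0558  0.2233] yaw -141.5 j6 -1.11 turn -0.001 shift after turn [-25.3 -17.7 205.3] w 0.0854 ff 0.0
```

```bash
python3 -m inch '[[1,-14,-9,0,0],[1,-14,-9.5,0,0],[0.5,0,0,30,0],[0.5,0,0,35,0],[0.5,0,0,35,0],[0.5,0,0,35,0],[0.5,0,0,35,0],[0.5,0,0,25,0],[0.5,0,0,10,0],[0.5,0,0,0,0]]' 20
python3 -m inch '[[0.4,0,0,0,0],[0.3,0,0,0,0],[0.25,0,0,0,0],[0.2,0,0,0,0],[0.2,0,0,0,0],[0.2,0,0,0,0]]'
python3 -m inch '[[0.2,0,0,-10,0],[0.2,0,0,-15,0],[0.2,0,0,-20,0],[0.2,0,0,-20,0],[0.2,0,0,-20,0],[0.2,0,0,-15,0],[0.2,0,0,-10,0],[0.2,0,0,0,0],[0.2,0,0,0,0]]'
python3 - <<'E'
from h import *
tilt()
go(.701,-.054,.018,-141.5,False)
E
```

```text
time: 37.72
eef_pos: [0.703, -0.0528, 0.0152]
tool_rot: [-3.141, -0.001, -2.47]
ft_force: [-0.1, -0.6, 1.0]
width: 0.0426
finger_force: 0.2
time: 38.22
eef_pos: [0.7042, -0.0527, 0.0173]
tool_rot: [-3.139, 0.004, -2.47]
ft_force: [1.5, 2.1, 6.1]
width: 0.0224
finger_force: 19.6
time: 38.97
eef_pos: [0.7021, -0.053, 0.1244]
tool_rot: [3.141, 0.0, -2.471]
ft_force: [0.0, -0.2, -1.5]
width: 0.0221
finger_force: 20.0
p0.66 30726 min [ 0.586 -0.134 -0.001] max [ 0.71  -0.046  0.14 ] z10/90 [0.106 0.125 0.136] mean [ 0.655 -0.09   0.123]
t39.1 pos [ 0.7015 -0.053   0.1227] yaw -141.6 j6 -1.11 turn -0.001 shift after turn [  1.   -0.5 104.7] w 0.0222 ff 19.9
```

```bash
python3 -m inch '[[0.255,0,0,0,0],[0.262,0,0,0,0],[0.264,0,0,0,0],[0.266,0,0,0,0],[0.268,0,0,0,0],[0.268,0,0,0,0],[0.270,0,0,0,0],[0.270,0,0,0,0],[0.272,0,0,0,0],[0.272,0,0,0,0]]'
python3 -m inch '[[0.273,0,0,0,0],[0.273,0,0,0,0],[0.274,0,0,0,0],[0.274,0,0,0,0],[0.275,0,0,0,0],[0.275,0,0,0,0],[0.276,0,0,0,0],[0.276,0,0,0,0]]'
python3 - <<'E'
from h import *
tilt()
E
```

```text
time: 39.9
eef_pos: [0.7024, -0.0531, 0.125]
tool_rot: [-3.141, 0.0, -2.471]
ft_force: [-0.0, 0.3, -0.4]
width: 0.0227
finger_force: 0.0
time: 40.57
eef_pos: [0.7024, -0.0531, 0.1248]
tool_rot: [3.141, -0.0, -2.471]
ft_force: [0.2, 0.1, 0.4]
width: 0.0241
finger_force: 0.0
p0.80 13488 min [ 0.575 -0.095 -0.001] max [ 0.694 -0.026  0.05 ] z10/90 [0.036 0.047 0.048] mean [ 0.637 -0.069  0.044]
```

It dropped, and the force read zero before the opening was reached, so this was probably the slackening. Find it again.

```bash
python3 -m inch '[[1,0,0,-30,0],[1,0,0,-30,0],[1,0,0,-30,0],[1,0,0,0,0],[1,0,0,0,0]]'
python3 - <<'E'
from h import *
snap("wrist","r1");bottles("wrist");bottles("top")
go(.701,-.054,.018,-141.5,False)
E
```

```text
time: 41.08
eef_pos: [0.7033, -0.0531, 0.218]
tool_rot: [-3.139, 0.004, -2.471]
ft_force: [-0.3, -0.2, -1.6]
width: 0.0821
finger_force: 0.0
p0.83 ctr [519. -44.] size [12. 26.] ax deg -82.2 zmax 0.085 col [53. 57. 56.] w 11.0 12.0
p0.71 ctr [512. 131.] size [23. 10.] ax deg -133.7 zmax 0.021 col [52. 44. 19.] w 10.0 10.0
p0.65 ctr [633. -69.] size [100.  46.] ax deg -170.7 zmax 0.048 col [94. 85. 82.] w 46.0 24.0
p0.74 ctr [493. -48.] size [42. 40.] ax deg 63.8 zmax 0.111 col [119. 120. 131.] w 40.0 40.0
p0.62 ctr [633. -68.] size [98. 46.] ax deg -171.2 zmax 0.057 col [88. 72. 70.] w 45.0 26.0
t41.3 pos [ 0.7019 -0.0531  0.2131] yaw -141.6 j6 -1.11 turn -0.001 shift after turn [  1.3  -0.2 195.1] w 0.0857 ff 0.0
```

View pics/r1.png

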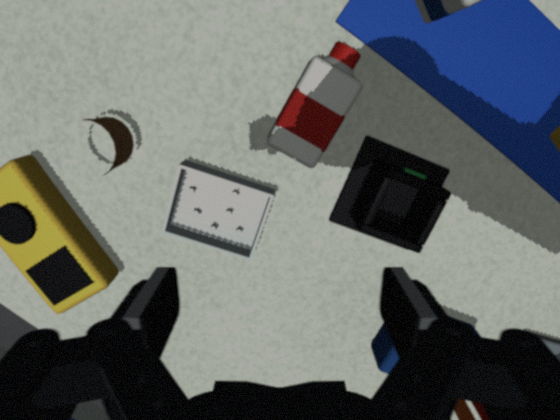

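Red now lies at (0.633,-0.069) with its cap toward the robot (px (345,55)), too close to blue for cap work. I'll carry it flat to open bench first.

```bash
python3 -m inch '[[1,0,0,0,0.103],[1,0,0,0,0.103],[1,0,0,0,0.103],[1,0,0,0,0.103],[0.8,0,0,0,0.103],[0.75,0,0,0,0],[0.75,0,0,0,0]]'
python3 -c "
from h import *
go(.643,-.0675,.02,-171,False)"
```

```text
time: 41.92
eef_pos: [0.7022, -0.0531, 0.2139]
tool_rot: [3.141, -0.001, -2.983]
ft_force: [0.3, 0.4, 0.6]
width: 0.0638
finger_force: 0.0
t41.9 pos [ 0.7022 -0.0531  0.2139] yaw -170.9 j6 -1.62 turn 0.002 shift after turn [ 60.7  -5.  193.9] w 0.0638 ff 0.0
```

```bash
python3 -m inch '[[0.75,30,-2,20,0],[0.75,30,-3,20,0],[0.75,0,0,30,0],[0.75,0,0,30,0],[0.75,0,0,30,0],[0.75,0,0,30,0],[0.75,0,0,20,0],[0.75,0,0,13,0],[0.75,0,0,0,0],[0.5,0,0,0,0]]' 40
python3 -m inch '[[0.4,0,0,0,0],[0.4,0,0,0,0],[0.4,0,0,0,0],[0.4,0,0,-15,0],[0.4,0,0,-25,0],[0.4,0,0,-25,0],[0.4,0,0,-10,0],[0.4,0,0,0,0]]'
python3 -c "
from h import *
go(.6,-.25,.02,-171,False)"
```

```text
time: 42.75
eef_pos: [0.644, -0.0675, 0.022]
tool_rot: [-3.141, -0.0, -2.984]
ft_force: [0.7, 0.0, 1.1]
width: 0.0532
finger_force: 0.0
time: 43.42
eef_pos: [0.6458, -0.0673, 0.1011]
tool_rot: [-3.141, 0.007, -2.985]
ft_force: [-0.2, -0.2, 0.1]
width: 0.0456
finger_force: 41.2
t43.4 pos [ 0.6458 -0.0673  0.1011] yaw -171.1 j6 -1.62 turn -0.001 shift after turn [  73.8 -173.3   81.1] w 0.0456 ff 41.2
```

```bash
python3 -m inch '[[0.4,5,-15,0,0],[0.4,10,-30,0,0],[0.4,15,-30,0,0],[0.4,15,-30,0,0],[0.4,15,-30,0,0],[0.4,12,-25,0,0],[0.4,0,-13,20,0],[0.4,0,0,25,0],[0.4,0,0,20,0],[0.4,0,0,10,0]]'
python3 -m inch '[[0.4,0,0,2,0],[0.5,0,0,0,0],[0.65,0,0,0,0],[0.8,0,0,0,0],[0.8,0,0,-30,0],[0.8,0,0,-35,0],[0.8,0,0,-35,0],[0.8,0,0,-35,0],[0.8,0,0,-30,0],[0.8,0,0,0,0]]'
python3 - <<'E'
from h import *
bottles("wrist")
go(.536,-.26,.018,-171,False)
E
```

```text
time: 44.25
eef_pos: [0.5976, -0.2507, 0.0221]
tool_rot: [-3.141, -0.005, -2.986]
ft_force: [-19.1, 6.4, 35.9]
width: 0.0458
finger_force: 46.9
time: 45.08
eef_pos: [0.6016, -0.2507, 0.1923]
tool_rot: [-3.136, 0.009, -2.986]
ft_force: [-0.0, -0.6, 1.2]
width: 0.0686
finger_force: 0.0
p0.91 ctr [499. -64.] size [62. 32.] ax deg 19.2 zmax 0.077 col [14. 19. 26.] w 16.0 16.0
p0.66 ctr [ 586. -252.] size [99. 46.] ax deg -172.1 zmax 0.046 col [98. 69. 66.] w 46.0 24.0
t45.2 pos [ 0.6    -0.2495  0.1854] yaw -171.1 j6 -1.33 turn -0.001 shift after turn [ 64.9  -0.4 167.4] w 0.0681 ff 0.0
```

```bash
python3 -m inch '[[0.6,25,0,0,0],[0.6,25,0,0,0],[0.5,20,0,0,0],[0.5,0,0,30,0],[0.5,0,0,35,0],[0.5,0,0,35,0],[0.5,0,0,35,0],[0.5,0,0,22,0],[0.5,0,0,10,0],[0.5,0,0,0,0]]' 20
python3 -m inch '[[0.4,0,0,0,0],[0.3,0,0,0,0],[0.25,0,0,0,0],[0.2,0,0,0,0],[0.2,0,0,0,0],[0.2,0,0,0,0]]'
python3 -m inch '[[0.2,0,0,-10,0],[0.2,0,0,-15,0],[0.2,0,0,-20,0],[0.2,0,0,-20,0],[0.2,0,0,-20,0],[0.2,0,0,-10,0],[0.2,0,0,-8,0],[0.2,0,0,0,0],[0.2,0,0,0,0]]'
python3 -m inch '[[0.255,0,0,0,0],[0.26,0,0,0,0],[0.26,0,0,0,0]]'
python3 -m inch '[[0.262,0,0,0,0],[0.264,0,0,0,0],[0.264,0,0,0,0]]'
python3 -m inch '[[0.266,0,0,0,0],[0.266,0,0,0,0],[0.266,0,0,0,0]]'
python3 - <<'E'
from h import *
tilt()
E
```

```text
time: 46.02
eef_pos: [0.5286, -0.26, 0.0148]
tool_rot: [3.14, -0.005, -2.986]
ft_force: [-0.3, -0.6, 1.0]
width: 0.0425
finger_force: 0.0
time: 46.52
eef_pos: [0.5305, -0.2603, 0.018]
tool_rot: [-3.142, 0.0, -2.986]
ft_force: [-0.9, 0.0, 0.8]
width: 0.0222
finger_force: 19.6
time: 47.27
eef_pos: [0.5302, -0.2601, 0.1202]
tool_rot: [3.141, -0.0, -2.986]
ft_force: [0.1, 0.5, -1.8]
width: 0.022
finger_force: 20.3
time: 47.52
eef_pos: [0.53, -0.2602, 0.1196]
tool_rot: [3.141, -0.002, -2.986]
ft_force: [0.2, 0.6, -0.2]
width: 0.0223
finger_force: 16.4
time: 47.77
eef_pos: [0.5304, -0.2603, 0.1206]
tool_rot: [3.141, -0.0, -2.986]
ft_force: [0.4, -0.1, -0.2]
width: 0.0225
finger_force: 8.0
time: 48.02
eef_pos: [0.5306, -0.2604, 0.1211]
tool_rot: [-3.141, 0.0, -2.986]
ft_force: [0.2, -0.6, 0.6]
width: 0.0228
finger_force: 0.0
p0.58 9796 min [ 0.489 -0.289 -0.001] max [ 0.577 -0.221  0.113] z10/90 [0.054 0.082 0.102] mean [ 0.508 -0.262  0.081]
p0.56 707 min [ 0.48  -0.08   0.006] max [ 0.517 -0.055  0.035] z10/90 [0.01  0.017 0.029] mean [ 0.499 -0.074  0.018]
```

```bash
python3 - <<'E'
from h import *
snap("wrist","r3");bottles("scene")
E
```

```text
p0.92 ctr [497. -45.] size [48. 45.] ax deg -115.7 zmax 0.106 col [72. 76. 80.] w 45.0 43.0
p0.90 ctr [587. 250.] size [305.  61.] ax deg 47.2 zmax 0.332 col [97. 91. 68.] w 4.0 50.0
p0.74 ctr [ 519. -257.] size [53. 48.] ax deg -172.4 zmax 0.111 col [78.  77.5 76. ] w 48.0 34.0
p0.47 ctr [753. 191.] size [ 71. 101.] ax deg -74.7 zmax 0.158 col [38. 60. 83.] w 69.0 70.0
```

View pics/r3.png

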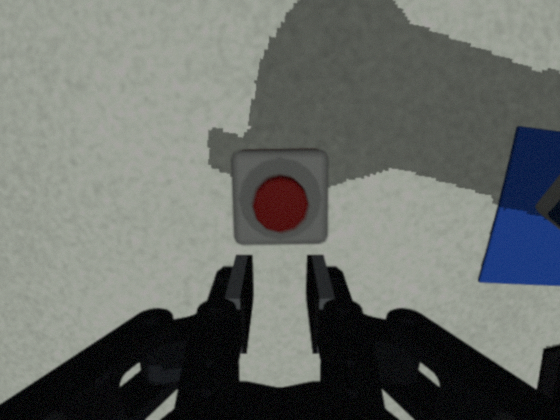

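The red bottle swung down and now stands upright (cap at px (280,203)), aligned with the gripper. Grip its body and carry it to the mat.

```bash
python3 -m inch '[[0.5,0,0,-35,0],[1,0,0,-35,0],[1,0,0,-10,0],[1,0,0,0,0],[1,0,0,0,0]]'
python3 - <<'E'
from h import *
bottles("wrist")
print([(np.round(x["position"],3),round(x["p"],2)) for x in spotter.mark_of("bottle_b","wrist")])
im,d=snap("wrist");W=cloud(d,"wrist");P=W[(W[...,2]>.07)&(W[...,2]<.09)&(np.hypot(W[...,0]-.51,W[...,1]+.26)<.06)]
print(P.mean(0),cv2.minAreaRect((P[:,:2]*1000).astype(np.float32)))
go(.510,-.262,.058,-171,False)
E
```

```text
time: 48.68
eef_pos: [0.5309, -0.2603, 0.2018]
tool_rot: [-3.141, 0.002, -2.986]
ft_force: [0.8, -0.7, -1.3]
width: 0.0812
finger_force: 0.0
p0.85 ctr [499. -64.] size [63. 33.] ax deg 18.3 zmax 0.091 col [38. 39. 38.] w 17.0 18.0
p0.56 ctr [ 517. -262.] size [47. 46.] ax deg -170.1 zmax 0.102 col [69. 69. 67.] w 46.0 46.0
[(array([ 0.52 , -0.267,  0.04 ]), 0.81), (array([ 0.491, -0.047,  0.047]), 0.71)]
[ 0.51344636 -0.26304444  0.08125916] ((517.6708374023438, -262.376220703125), (46.64728546142578, 46.23244094848633), 9.855006217956543)
t48.9 pos [ 0.53   -0.2601  0.1994] yaw -171.1 j6 -1.30 turn -0.001 shift after turn [ 20.    1.3 141.4] w 0.0855 ff 0.0
```

```bash
python3 -m inch '[[1,12,0,0,0.01],[1,0,0,30,0],[1,0,0,35,0],[1,0,0,35,0],[1,0,0,30,0],[1,0,0,11,0],[0.6,0,0,0,0],[0.4,0,0,0,0],[0.35,0,0,0,0],[0.35,0,0,0,0]]' 40
python3 -m inch '[[0.35,0,0,0,0],[0.35,0,0,0,0],[0.35,0,0,-15,0],[0.35,0,0,-25,0],[0.35,0,0,-30,0],[0.35,0,0,-30,0],[0.35,0,0,-25,0],[0.35,0,0,0,0]]'
python3 -c "
from h import *
go(.5,.048,.0635,-171,False)"
```

```text
time: 49.72
eef_pos: [0.5202, -0.2626, 0.0627]
tool_rot: [-3.14, 0.004, -2.995]
ft_force: [1.2, -0.3, -0.7]
width: 0.0456
finger_force: 41.0
time: 50.38
eef_pos: [0.5205, -0.2633, 0.1922]
tool_rot: [-3.137, 0.009, -2.996]
ft_force: [1.1, 1.0, 0.6]
width: 0.0451
finger_force: 41.2
t50.4 pos [ 0.5205 -0.2633  0.1922] yaw -171.6 j6 -1.30 turn -0.011 shift after turn [-28.4 310.6 128.7] w 0.0451 ff 41.2
```

```bash
python3 -m inch '[[0.35,-3,15,0,0],[0.35,-4,30,0,0],[0.35,-4,35,0,0],[0.35,-4,35,0,0],[0.35,-4,35,0,0],[0.35,-3,35,0,0],[0.35,-3,35,0,0],[0.35,-3,35,0,0],[0.35,0,30,0,0],[0.35,0,25,0,0]]'
python3 -m inch '[[0.35,0,0,0,0],[0.35,0,0,15,0],[0.35,0,0,30,0],[0.35,0,0,35,0],[0.35,0,0,25,0],[0.35,0,0,12,0],[0.35,0,0,5,0],[0.35,0,0,3,0],[0.35,0,0,0,0]]'
python3 -c "
from h import *
go(.5,.048,.0635,-171,False)"
```

```text
time: 51.22
eef_pos: [0.5006, 0.0508, 0.1849]
tool_rot: [3.141, 0.0, -2.995]
ft_force: [0.6, -0.1, -1.9]
width: 0.0452
finger_force: 41.2
time: 51.97
eef_pos: [0.5032, 0.0486, 0.0654]
tool_rot: [-3.141, 0.006, -2.995]
ft_force: [-8.6, 0.0, 20.1]
width: 0.0451
finger_force: 44.5
t52.0 pos [0.5032 0.0486 0.0654] yaw -171.6 j6 -1.92 turn -0.010 shift after turn [ 3.3 -0.1  1.9] w 0.0451 ff 44.5
```

```bash
python3 -m inch '[[0.35,0,0,-1.5,0],[0.5,0,0,0,0],[0.6,0,0,0,0],[0.7,0,0,0,0],[0.7,0,0,0,0],[0.7,0,0,-25,0],[0.7,0,0,-35,0],[0.7,0,0,-40,0],[0.7,0,0,-40,0],[0.7,0,0,-20,0]]'
python3 -m inch '[[0.3,0,0,0,0],[0,0,0,0,0],[0,0,0,0,0],[0,0,0,0,0]]'
python3 - <<'E'
from h import *
for n in("scene","top"):
  snap(n,"e_"+n)
  for t in("bottle_a","hook_seat","bail","driver","lock_tip"): print(n,t,[(np.round(x["position"],3),round(x["p"],2)) for x in spotter.mark_of(t,n)[:4]])
go(.5,.36,.23,-164,False)
E
```

```text
time: 52.8
eef_pos: [0.5024, 0.0483, 0.227]
tool_rot: [3.142, 0.006, -2.996]
ft_force: [0.3, -0.1, 0.7]
width: 0.0598
finger_force: 0.0
time: 53.13
eef_pos: [0.5007, 0.0485, 0.2196]
tool_rot: [-3.141, -0.003, -2.996]
ft_force: [0.3, 0.1, -0.1]
width: 0.0118
finger_force: 0.0
scene bottle_a [(array([ 0.493, -0.05 ,  0.046]), 0.79), (array([0.497, 0.046, 0.045]), 0.71), (array([0.497, 0.153, 0.043]), 0.59)]
scene hook_seat [(array([0.59 , 0.333, 0.223]), 0.53)]
scene bail [(array([0.593, 0.332, 0.221]), 0.81)]
scene driver [(array([0.591, 0.32 , 0.05 ]), 0.88)]
scene lock_tip [(array([0.521, 0.421, 0.095]), 0.78)]
top bottle_a [(array([ 0.491, -0.046,  0.044]), 0.66), (array([ 0.78 , -0.201,  0.001]), 0.61)]
top hook_seat [(array([0.584, 0.327, 0.224]), 0.57)]
top bail [(array([0.586, 0.332, 0.226]), 0.6)]
top driver [(array([0.591, 0.323, 0.049]), 0.65), (array([ 0.673,  0.352, -0.   ]), 0.44)]
top lock_tip [(array([0.517, 0.423, 0.1  ]), 0.51)]
t53.7 pos [0.5013 0.0486 0.2213] yaw -171.6 j6 -1.92 turn -0.133 shift after turn [-84.6 299.6  -8.7] w -0.0001 ff 0.0
```

View pics/e_scene.png

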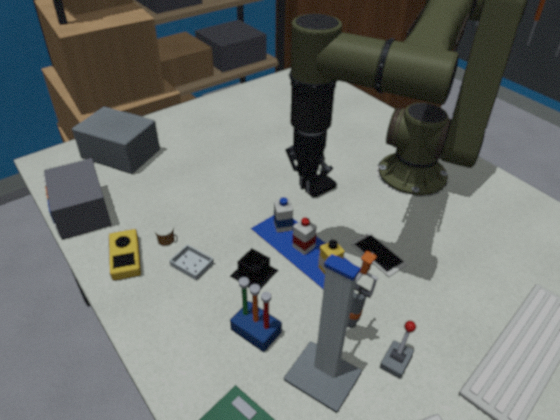

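All three bottles stand on the mat (blue px (284,213), red (304,235), yellow (332,255)). The driver hangs still on the hook, and the lever at (408,335) leans towards the robot. Next is the lever, approached behind the ball and clear of the hook.

```bash
python3 -m inch '[[0,0,0,0,-0.125],[0,0,0,0,-0.008],[0,0,0,0,0]]'
python3 -c "
from h import *
go(.44,.25,.23,-164,False);go(.479,.411,.079,-164,False)"
```

```text
time: 53.98
eef_pos: [0.5013, 0.0486, 0.2213]
tool_rot: [3.141, 0.0, -2.865]
ft_force: [-0.4, -0.4, 0.2]
width: 0.0002
finger_force: 0.0
t54.0 pos [0.5013 0.0486 0.2213] yaw -164.2 j6 -1.79 turn -0.003 shift after turn [  3.4 210.4  -8.7] w 0.0002 ff 0.0
t54.0 pos [0.5013 0.0486 0.2213] yaw -164.2 j6 -1.79 turn -0.003 shift after turn [-78.5 354.5 142.3] w 0.0002 ff 0.0
```

```bash
python3 -m inch '[[0,0,20,0,0],[0,0,32,0,0],[0,0,32,0,0],[0,0,32,0,0],[0,0,32,0,0],[0,0,32,0,0],[0,0,30,0,0],[0,-5,32,0,0],[0,-10,32,0,0],[0,-10,32,0,0]]'
python3 -m inch '[[0,-15,32,0,0],[0,-20,16,0,0],[0,-18,0,0,0],[0,0,0,20,0],[0,0,0,30,0],[0,0,0,30,0],[0,0,0,30,0],[0,0,0,20,0],[0,0,0,12,0],[0,0,0,0,0]]'
python3 - <<'E'
from h import *
snap("wrist","l1");snap("scene")
print([(n,np.round(x["position"],3),round(x["p"],2)) for n in("wrist","scene") for x in spotter.mark_of("lock_tip",n)[:2]])
go(.479,.411,.079,-164,False)
E
```

```text
time: 54.82
eef_pos: [0.4406, 0.3514, 0.2217]
tool_rot: [3.141, 0.001, -2.866]
ft_force: [0.3, 0.2, 0.4]
width: -0.0001
finger_force: 0.0
time: 55.65
eef_pos: [0.4778, 0.4092, 0.0759]
tool_rot: [-3.139, -0.004, -2.865]
ft_force: [0.1, 0.0, -0.0]
width: 0.0001
finger_force: 0.0
[('scene', array([0.523, 0.42 , 0.096]), 0.69)]
t55.9 pos [0.4796 0.4113 0.0817] yaw -164.1 j6 -2.32 turn -0.001 shift after turn [ 0.7 -0.1  2.7] w -0.0002 ff 0.0
```

View pics/l1.png

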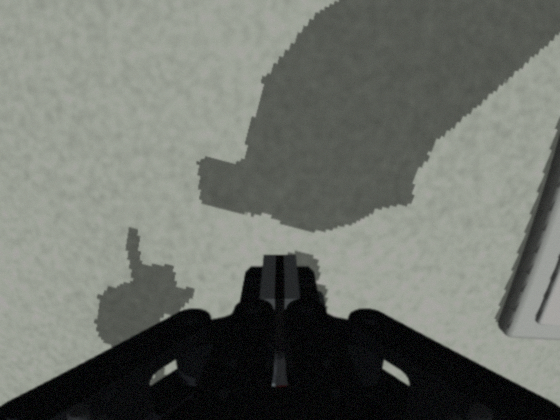

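```bash
python3 -m inch '[[0,-8,0,2,0],[0,-10,0,0,0],[0,-10,0,0,0],[0,-10,0,0,0],[0,-10,0,0,0],[0,-10,0,0,0],[0,-10,0,0,0],[0,-8,0,0,0],[0,-6,0,0,0],[0,0,0,0,0]]'
python3 -m inch '[[0,-4,0,0,0],[0,-4,0,0,0],[0,0,0,0,0]]'
python3 - <<'E'
from h import *
snap("scene")
print([(n,np.round(x["position"],3),round(x["p"],2)) for n in("scene",) for x in spotter.mark_of("lock_tip",n)[:2]])
go(.574,.438,.079,-164,False)
E
```

```text
time: 56.68
eef_pos: [0.5588, 0.4331, 0.0773]
tool_rot: [3.142, 0.0, -2.864]
ft_force: [0.3, -0.2, -0.2]
width: 0.0005
finger_force: 0.0
time: 56.93
eef_pos: [0.5622, 0.4343, 0.077]
tool_rot: [-3.14, -0.008, -2.862]
ft_force: [-15.1, -4.7, 6.6]
width: 0.0001
finger_force: 8.7
[('scene', array([0.587, 0.445, 0.092]), 0.55)]
t57.0 pos [0.5622 0.4344 0.0771] yaw -164.0 j6 -2.23 turn 0.001 shift after turn [-12.4   0.2  -1.9] w 0.0001 ff 8.2
```

```bash
python3 -m inch '[[0,-2,0,0,0],[0,0,0,0,0],[0,0,0,0,0]]'
python3 -m inch '[[0,8,0,0,0],[0,15,0,0,0],[0,20,0,0,0],[0,25,0,0,0],[0,25,0,0,0],[0,20,0,-10,0],[0,10,0,-30,0],[0,0,0,-35,0],[0,0,0,-35,0],[0,0,0,0,0]]'
python3 - <<'E'
from h import *
for n in("scene","top"):
  snap(n,"f_"+n)
  for t in("bottle_a","bail","driver","lock_tip"): print(n,t,[(np.round(x["position"],3),round(x["p"],2)) for x in spotter.mark_of(t,n)[:4]])
a=cv2.imread("pics/f_scene.png")[180:390,230:430];cv2.imwrite("pics/f.png",cv2.resize(a,(570,600)))
E
```

```text
time: 57.28
eef_pos: [0.5625, 0.4344, 0.0769]
tool_rot: [-3.139, -0.011, -2.861]
ft_force: [-21.7, -6.3, 8.1]
width: 0.0001
finger_force: 12.0
time: 58.12
eef_pos: [0.4513, 0.4037, 0.1975]
tool_rot: [3.135, 0.013, -2.862]
ft_force: [0.2, 0.5, 2.1]
width: -0.0002
finger_force: 0.0
scene bottle_a [(array([ 0.495, -0.049,  0.043]), 0.8), (array([0.491, 0.155, 0.042]), 0.77), (array([0.494, 0.049, 0.044]), 0.7)]
scene bail [(array([0.593, 0.331, 0.22 ]), 0.95)]
scene driver [(array([0.589, 0.32 , 0.048]), 0.68)]
scene lock_tip [(array([0.584, 0.443, 0.09 ]), 0.43), (array([0.593, 0.317, 0.049]), 0.29)]
top bottle_a [(array([ 0.493, -0.047,  0.043]), 0.8), (array([0.494, 0.05 , 0.045]), 0.77), (array([0.495, 0.146, 0.044]), 0.72)]
top bail [(array([0.59 , 0.328, 0.226]), 0.66)]
top driver [(array([0.589, 0.323, 0.049]), 0.65), (array([ 0.352,  0.186, -0.003]), 0.64), (array([0.589, 0.326, 0.222]), 0.18)]
top lock_tip [(array([0.587, 0.448, 0.092]), 0.42)]
```

View pics/f.png

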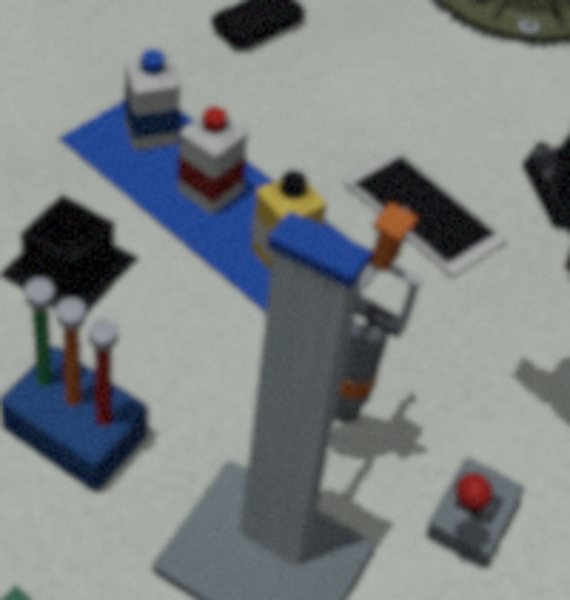

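```bash
python3 - <<'E'
from h import *
m=optics.camera_model("top");K=np.array(m["camera_matrix"]);D=np.array(m["dist"],float);T=np.array(m["extrinsics"])
X=[]
for f in("top0","f_top"):
    h=cv2.imread(f"pics/{f}.png").astype(float)
    b,g,r=h[...,0],h[...,1],h[...,2]
    w=np.clip(r-np.maximum(b,g)-25,0,None);w[:205]=0;w[260:]=0;w[:,:110]=0;w[:,165:]=0
    v,u=np.mgrid[:420,:560];c=np.array([(u*w).sum(),(v*w).sum()])/w.sum()
    p=cv2.undistortPoints(c.reshape(1,1,2),K,D).ravel();ray=T[:3,:3]@[*p,1];X.append(T[:3,3]+ray*(.094-T[2,3])/ray[2]);print(c,w.sum(),X[-1])
print(np.linalg.norm(X[1]-X[0]))
E
```

```text
[131.59554566 226.14432071] 2245.0 [0.52026132 0.42218312 0.094     ]
[129.70391872 205.86647315] 1378.0 [0.58277887 0.42908532 0.094     ]
0.06289741069174234
```

```bash
python3 - <<'E'
from h import *
m=optics.camera_model("top");K=np.array(m["camera_matrix"]);D=np.array(m["dist"],float);T=np.array(m["extrinsics"])
X=[]
for f,v0,v1 in(("top0",212,245),("f_top",190,222)):
    h=cv2.imread(f"pics/{f}.png").astype(float)
    b,g,r=h[...,0],h[...,1],h[...,2]
    w=np.clip(r-np.maximum(b,g)-25,0,None);w[:v0]=0;w[v1:]=0;w[:,:105]=0;w[:,145:]=0
    v,u=np.mgrid[:420,:560];c=np.array([(u*w).sum(),(v*w).sum()])/w.sum()
    p=cv2.undistortPoints(c.reshape(1,1,2),K,D).ravel();ray=T[:3,:3]@[*p,1];X.append(T[:3,3]+ray*(.094-T[2,3])/ray[2]);print(c,w.sum(),X[-1])
print(np.linalg.norm(X[1]-X[0]))
E
```

```text
[131.59554566 226.14432071] 2245.0 [0.52026132 0.42218312 0.094     ]
[125.02748511 204.53366926] 2183.0 [0.58682638 0.44367687 0.094     ]
0.06994918908703464
```

The lever's travel measures about 70 mm against the 76 mm expected, so I'll push once more, this time at ball height.

```bash
python3 -c "
from h import *
go(.54,.4285,.099,-164,False)"
```

```text
t58.6 pos [0.449  0.4017 0.1865] yaw -164.0 j6 -2.35 turn -0.001 shift after turn [-94.9   0.7  87.5] w 0.0002 ff 0.0
```

```bash
python3 -m inch '[[0,0,0,25,0],[0,0,0,30,0],[0,0,0,25,0],[0,-15,0,7,0],[0,-25,0,0,0],[0,-25,0,0,0],[0,-20,0,0,0],[0,-10,0,0,0],[0,-5,0,0,0],[0,0,0,0,0]]'
python3 -m inch '[[0,-5,0,0,0],[0,-5,0,0,0],[0,0,0,0,0]]'
python3 -m inch '[[0,-5,0,0,0],[0,-3,0,0,0],[0,0,0,0,0]]'
python3 -m inch '[[0,-4,0,0,0],[0,-3,0,0,0],[0,0,0,0,0]]'
```

```text
time: 59.45
eef_pos: [0.5457, 0.4292, 0.0993]
tool_rot: [-3.141, -0.001, -2.864]
ft_force: [-0.9, -0.4, -0.1]
width: -0.0001
finger_force: 0.0
time: 59.7
eef_pos: [0.555, 0.4324, 0.1006]
tool_rot: [3.141, 0.0, -2.863]
ft_force: [0.3, 1.2, 0.8]
width: -0.0
finger_force: 0.0
time: 59.95
eef_pos: [0.5628, 0.4344, 0.1003]
tool_rot: [3.141, 0.0, -2.863]
ft_force: [-0.0, 0.1, -0.8]
width: -0.0004
finger_force: 0.0
time: 60.2
eef_pos: [0.5678, 0.436, 0.1]
tool_rot: [-3.141, -0.004, -2.862]
ft_force: [-7.8, -2.0, 3.4]
width: -0.0004
finger_force: 4.1
```

```bash
python3 -m inch '[[0,-4,0,0,0],[0,0,0,0,0],[0,0,0,0,0]]'
python3 -m inch '[[0,8,0,0,0],[0,15,0,0,0],[0,25,0,0,0],[0,25,0,0,0],[0,25,0,0,0],[0,20,0,-10,0],[0,0,0,-30,0],[0,0,0,-30,0],[0,0,0,0,0],[0,0,0,0,0]]'
python3 - <<'E'
from h import *
for n in("scene","top"):
  snap(n)
  for t in("bottle_a","bail","lock_tip"): print(n,t,[(np.round(x["position"],3),round(x["p"],2)) for x in spotter.mark_of(t,n)[:4]])
E
```

```text
time: 60.45
eef_pos: [0.5685, 0.4362, 0.0999]
tool_rot: [-3.139, -0.011, -2.861]
ft_force: [-22.0, -7.4, 8.4]
width: 0.0003
finger_force: 11.8
time: 61.28
eef_pos: [0.4603, 0.4059, 0.1734]
tool_rot: [3.138, 0.004, -2.863]
ft_force: [-0.2, -0.6, -0.9]
width: -0.0002
finger_force: 0.0
scene bottle_a [(array([0.501, 0.048, 0.045]), 0.95), (array([0.494, 0.156, 0.043]), 0.9), (array([ 0.492, -0.049,  0.042]), 0.79)]
scene bail [(array([0.593, 0.333, 0.221]), 0.91)]
scene lock_tip [(array([0.588, 0.444, 0.091]), 0.51)]
top bottle_a [(array([0.496, 0.148, 0.04 ]), 0.83), (array([ 0.494, -0.047,  0.046]), 0.8), (array([0.492, 0.047, 0.047]), 0.59)]
top bail [(array([0.588, 0.327, 0.226]), 0.5)]
top lock_tip [(array([0.587, 0.45 , 0.093]), 0.58), (array([ 0.779, -0.202, -0.002]), 0.17)]
```

```bash
python3 -c "
from station import robot
print(robot.hand_in())"
```

```text
the job is handed in; nothing more can be done
None
```

The job is handed in: all three bottles found (blue, red, yellow) stand upright on the mat, the screwdriver hangs still on the hook, and the lock lever was then pushed to a firm stop, though its ball travel measured about 70 mm against the 76 mm expected. The red bottle dropped once onto the bench on the way.

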